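# Set out the ink drawdown station

## Task

Set up for an ink drawdown: stand the wide steel tin in the middle of the balance pan, with the small white pot centred on top of it. Lay the aluminium bar on its base in the middle of the glass plate, parallel to the short edges, and stand the amber jar to its left and the brass weight to its right (seen from the robot), each on the plate's long centre line, midway between the bar and that end of the plate. Let go of everything, and leave the plastic cup and the roll of tape where they are.

Things in the scene. Friction and masses are not known exactly. Their poses are not given: they have to be found in the camera images.
- tin_mid (a point): wide low ink tin, plain steel cylinder 66 mm in diameter, 42 mm high, flat lid with a dark disc on it, about 280 g, stands on the table; point at its centre half-way up, z along its axis (up)
- pot_mid (a point): small white plastic sample pot with flat top, 40 mm in diameter (37 mm at the base), 36 mm high, about 40 g; point at its centre half-way up, z up along its axis
- bar_mid (a point): aluminium drawdown bar (film applicator), block 80 mm long (its x axis), 24 mm wide (its y axis), 30 mm high (z up), dark strip low on its long sides, about 150 g; lies on the table at any yaw within 1.2 rad of world x; point at its centre half-way up
- jar_mid (a point): amber glass jar with black cap, 44 mm in diameter, 72 mm high, about 130 g; point at its centre half-way up, z up along its axis
- weight_mid (a point): brass check weight: cylinder 32 mm in diameter up to 36 mm, then a neck and a 20 mm knob, 52 mm high in all, about 200 g; point on its axis half-way up (26 mm), z up
- plate_top (a point): fixed pale green frosted glass plate, 110 mm (its x axis, away from the robot) by 300 mm (its y axis, to the robot's left) and 8 mm thick, with a thin dark line along each short edge; turned up to 0.15 rad; point at the centre of its top face, 8 mm above the table. The midway points for jar and weight are 81 mm from this point along plus y and minus y
- pan_top (a point): fixed digital balance, white housing 130 x 150 x 34 mm with a round steel pan 102 mm in diameter; point at the centre of the pan's top face, 45 mm above the table. Plate and balance may be on either side of the table
- cup_mid (a point): bystander to leave alone: open clear plastic cup, 54 mm in diameter at the rim, 60 mm high, standing among the things; point at its centre half-way up
- tape_mid (a point): bystander to leave alone: roll of paper tape lying flat, 68 mm outside and 48 mm inside diameter, 24 mm high, among the things; point at its centre half-way up
Mind the look-alikes: they are no part of the job. What is shaped like the part that bears jar_mid but blue or green is not meant. Leave any red look-alike of the part that bears tin_mid alone.

How it is judged:
By the outcome, as a careful person would: the job done as asked, in the order asked, and still so for the second after the job is handed in, with the robot touching nothing.
It also fails if it takes over 128 s, if anything falls off the work surface, if the arm or the gripper's body presses on something with over 40 N, if the wrist force passes 120 N, or if a joint passes its speed limit or range.

## Robot

A 7-joint arm with a two-finger parallel gripper is mounted at the origin on the work surface. World frame = base frame: x ahead of the robot, y to its left, z up, the work surface at z = 0. Lengths are in m, angles in rad, forces in N, time in s.
With the tool pointing down it reaches from about 0.4 to 0.875 m from the base axis. Payload 19.3 kg.
Tool frame: the origin (TCP) lies on the centre line of the jaws, within the pads' length; the fingertips stand 14 mm ahead of it and the grasp point (between the pads) lies 5 mm behind it; x points along the fingers, y is the direction in which the jaws open and shut, and the axes are right-handed (so a half turn about x gives the same grasp; the last joint's range is limited). The gripper opens to 85 mm and grips with 20 to 120 N. Pads are 22 mm wide; open, the fingers measure 114 mm over their backs; the gripper's body (76 mm by 85 mm) begins 54 mm behind the grasp point. The pads swing forward as they close: fully open they stand 13 mm farther back than shut.
Start: joints at [1.204, 0.521, -0.036, 1.599, 0.021, 1.021, -0.113], TCP at [0.183, -0.598, 0.245] pointing down, gripper open.
Joint ranges: [-2.91, 2.91], [-0.3, 2.13], [-1.5, 1.42], [0.17, 2.43], [-1.26, 4.41], [0.16, 1.93], [-2.52, 2.52]. Speed limits (rad/s): [1.89, 1.89, 2.39, 2.39, 3.01, 3.01, 3.01].

## Interface

Orientations are given as [roll, pitch, yaw] about the fixed x, y, z axes, in that order (R = Rz(yaw) Ry(pitch) Rx(roll)).
In Python, from workcell import monitor, optics, bot gives the robot as it stands.
- The arm moves only by the tool arm_command, never from a script. Its arguments are lists of equal length, an entry for each row: "delta_pos": the shift along the tool's x, y, z as a fraction of full scale, a list of three; "rotation": the turn, a rotation vector about the tool's x, y, z as a fraction of full scale, a list of three. In form: {"delta_pos": [[dx, dy, dz], ...], "rotation": [[wx, wy, wz], ...]}. A call has 1 to 10 rows; each row shifts and turns the pose as measured when the row begins, along the tool's axes as they then stand; what a row does not reach is not made up. Full scale, the value 1, is 30 mm for a shift and 6 degrees for a turn. A row lasts 1/10 s, in which the tool goes at most 50 mm and 8.59 degrees, less where a joint would pass 70% of its speed; a pose out of reach is approached as far as the arm can. A call with a number of a shift or a turn outside -1 to 1 is refused whole. A call with a gripper value outside its range is refused whole. "gripper" is the closure, from -1 (fully open) to 1 (shut), so that 0 is half open, set as the call begins (left out, the last holds). The fingers move at their own pace and stop on an object; "grip_force" is the grip in N (left out, the last holds). Time passes only in rows, so rows that do not move let the fingers close. It gives the time, the measured TCP pose, the force and the opening at its end, in the units of the state.
- monitor.observe(): the state, without advancing time (a new reading comes with each control period).
- optics.grab_frame(name): name is "side" or "top" or "wrist"; returns the picture (400x640x3 uint8, red, green, blue); there is no depth.
- optics.camera_params(name): a dict with "fx", "fy", "cx", "cy" (pixels), "dist_coeffs" ([k1, k2, p1, p2, k3] as OpenCV has them; the pictures are not rectified), "origin" and "rotation" of the camera in the world. Camera axes: x right, y down, z forward; pixel columns grow to the right and rows downward; lengths in m; the calibration is good to about 2 mm. A picture is of the moment at which its call begins: read the wrist's pose just before it. camera_params takes no time and is no camera call; for the wrist camera it gives the pose at the moment of the call.
- bot.job_done(): hands the job in, once; it reports no verdict.
The state is a dict: "clock": time; "qpos": joint angles; "qd": joint speeds; "joint_efforts": joint torques, N m; "position": TCP position; "tool_rot": TCP orientation; "force": force on the tool from outside, world axes, zero at the start; "moment": the same for the moment, N m; "grip_width": finger opening in m.
Only numpy, scipy, OpenCV 4.12 (cv2) and the standard library are available. Lean on these libraries where they do the work, as an engineer would, in place of code of your own. Each camera call takes 0.05 s, during which the arm holds its last target. There are 200 camera calls.

## Working session

There is one attempt and no reset: what is moved stays moved. The work goes in short steps, Python scripts to look and compute and a tool call to move; the robot and the scene stay as the last step left them, time stands still between calls to the robot, and variables do not carry over. Pictures are saved under pics/ and viewed, about 12 in all and at most 16, crops included, and the job is handed in when it is done.

Besides the shell and the picture viewer there is one more tool, called after "Request:" as name(argument=value, ...) on one line, values as JSON. arm_command: Moves the arm, as the interface text tells. Its arguments: {"type":"object","properties":{"delta_pos":{"type":"array","items":{"type":"array","items":{"type":"number"}}},"rotation":{"type":"array","items":{"type":"array","items":{"type":"number"}}},"gripper":{"type":"number"},"grip_force":{"type":"number"}},"required":["delta_pos","rotation"]}

```bash
mkdir -p pics; ls; python3 - <<'E'
from workcell import monitor, optics, bot
import cv2
s=monitor.observe(); print(s)
for n in ['side','top']:
    im=optics.grab_frame(n); cv2.imwrite(f'pics/{n}0.png',im[:,:,::-1]); p=optics.camera_params(n); print(n,p)
print(optics.camera_params('wrist'))
E
```

```text
pics
{'clock': 0.0, 'qpos': array([ 1.20376271,  0.52200784, -0.03633179,  1.59997802,  0.02123642,
        1.02109479, -0.11279362]), 'qd': array([ 0.00120838, -0.00128504, -0.00063088, -0.00077803, -0.00070618,
       -0.00066821,  0.0006925 ]), 'joint_efforts': array([-3.93237533e-04, -9.27106333e+01,  1.97987035e+00, -3.69921720e+01,
        1.77666609e-02,  8.33297730e-03,  5.64147069e-05]), 'position': array([ 0.18267928, -0.59738697,  0.24474027]), 'tool_rot': array([-1.47392548,  1.56969424,  1.96451951]), 'force': array([ 0.15523502, -0.28890404, -0.125811  ]), 'moment': array([-0.02658899,  0.00732873,  0.02817825]), 'grip_width': 0.08558157775850246}
side {'fx': 410.76747567954635, 'fy': 410.76747567954635, 'cx': 322.68111471073775, 'cy': 206.62791313629685, 'dist_coeffs': array([0.02820153, 0.        , 0.        , 0.        , 0.        ]), 'origin': array([0.00308236, 0.43736899, 0.6198912 ]), 'rotation': array([-2.25685392,  0.00714878, -2.30696882])}
top {'fx': 432.250351720623, 'fy': 432.250351720623, 'cx': 316.096360449033, 'cy': 203.95937300081678, 'dist_coeffs': array([-0.01630318,  0.        ,  0.        ,  0.        ,  0.        ]), 'origin': array([ 0.29978044, -0.02016171,  1.03253199]), 'rotation': array([-2.93113848e+00, -1.63425843e-03, -1.43337135e+00])}
{'fx': 358.62647435777916, 'fy': 358.62647435777916, 'cx': 316.44434066117316, 'cy': 205.67505164860202, 'dist_coeffs': array([-0.01166987,  0.        ,  0.        ,  0.        ,  0.        ]), 'origin': array([ 0.25889348, -0.57332897,  0.37355255]), 'rotation': array([ 2.82170848e+00, -4.43113041e-04, -1.27376259e+00])}
```

View pics/top0.png

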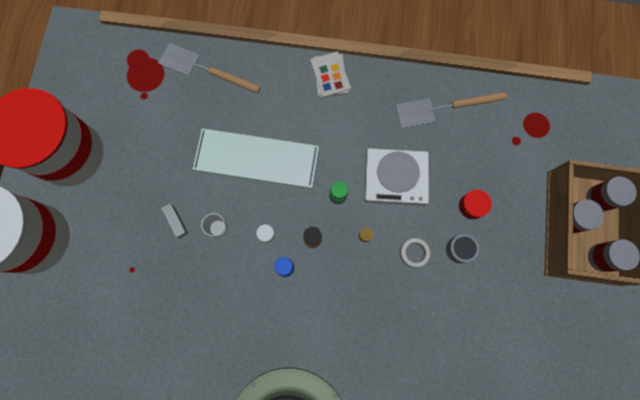

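View pics/side0.png

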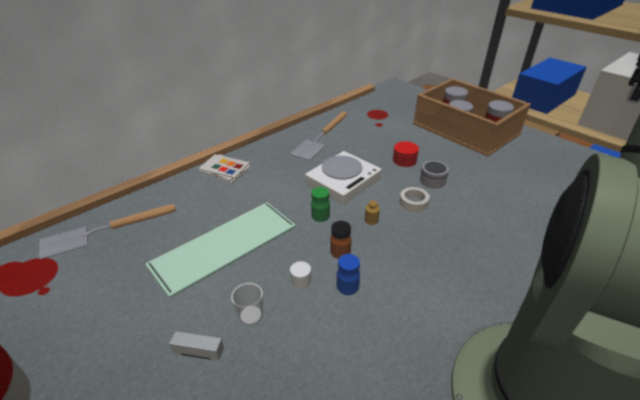

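Candidates (top view): 
- tin: grey (464,249), against the red look-alike (476,204).
- jar: black cap (313,237), against green (339,191) and blue (284,267).
- pot: (265,233), against the white cup bottom (217,228).
- weight: (366,235).
- bar: (173,221).
- bystanders: cup (213,225) and tape (415,252).

I choose the grey tin and the amber, black-capped jar.

```bash
cat > h.py <<'E'
import numpy as np, cv2
from scipy.spatial.transform import Rotation as Ro
from workcell import monitor, optics, bot
def R(e): return Ro.from_euler('xyz',e).as_matrix()
def grab(n):
    p=optics.camera_params(n); im=optics.grab_frame(n)[:,:,::-1].copy(); return im,p
def K(p): return np.array([[p['fx'],0,p['cx']],[0,p['fy'],p['cy']],[0,0,1]])
def cast(p,uv,z):
    uv=np.asarray(uv,float).reshape(-1,1,2)
    n=cv2.undistortPoints(uv,K(p),p['dist_coeffs'])[:,0]
    d=np.c_[n,np.ones(len(n))]@R(p['rotation']).T
    o=p['origin']; return o+d*((z-o[2])/d[:,2])[:,None]
def proj(p,X):
    X=np.asarray(X,float).reshape(-1,3); r=R(p['rotation']).T
    return cv2.projectPoints(X,cv2.Rodrigues(r)[0],-r@p['origin'],K(p),p['dist_coeffs'])[0][:,0]
def go(xyz,yaw=None):
    """print remaining shift in tool units; yaw = world direction of jaw (tool y) axis"""
    s=monitor.observe(); M=R(s['tool_rot']); d=M.T@(np.array(xyz)-s['position'])/0.03
    print('t',round(s['clock'],2),'pos',s['position'].round(4),'F',s['force'].round(1),'w',s['grip_width'].round(4))
    print('total shift units',d.round(3))
    if yaw is not None:
        c=None
        for k in (0,np.pi):
            y=np.array([np.cos(yaw+k),np.sin(yaw+k),0]); x=np.array([0,0,-1.])
            T=np.c_[x,y,np.cross(x,y)]; w=Ro.from_matrix(M.T@T).as_rotvec()
            print('  rot units',(w/np.radians(6)).round(3))
E
python3 - <<'E'
from h import *
im=cv2.imread('pics/top0.png'); p=optics.camera_params('top')
cv2.imwrite('pics/c1.png',cv2.resize(im[125:285,150:500],None,fx=2.28,fy=2.28,interpolation=cv2.INTER_CUBIC))
for n,uv,z in [('tin',(464,248),.042),('pot',(265,233),.036),('jar',(313,237),.072),('wt',(366,234),.052),('bar',(173,221),.03),('cup',(213,225),.06),('tape',(415,252),.024),('blue',(284,267),.072),('green',(339,190),.072),('pan',(398,172),.045)]:
    print(n,cast(p,uv,z)[0].round(3), [int(v) for v in im[int(uv[1]),int(uv[0])]])
hsv=cv2.cvtColor(im,cv2.COLOR_BGR2HSV)
m=((hsv[...,0]>55)&(hsv[...,0]<90)&(hsv[...,1]>15)&(hsv[...,2]>140)).astype(np.uint8)
m[:,:180]=0;m[:,330:]=0;m[:120]=0;m[200:]=0
m=cv2.morphologyEx(m,cv2.MORPH_CLOSE,np.ones((7,7)))
c=max(cv2.findContours(m,0,2)[0],key=cv2.contourArea)
b=cv2.boxPoints(cv2.minAreaRect(c)); print(b, cast(p,b,.008).round(4), cast(p,b,.008).mean(0))
E
```

```text
tin [ 0.454 -0.344  0.042] [65, 61, 57]
pot [0.426 0.116 0.036] [195, 188, 182]
jar [0.427 0.003 0.072] [56, 52, 52]
wt [ 0.454 -0.116  0.052] [60, 107, 129]
bar [0.425 0.336 0.03 ] [156, 151, 141]
cup [0.425 0.233 0.06 ] [169, 164, 156]
tape [ 0.432 -0.237  0.024] [110, 107, 97]
blue [0.353 0.057 0.072] [188, 97, 53]
green [ 0.543 -0.041  0.072] [79, 147, 59]
pan [ 0.613 -0.175  0.045] [138, 128, 123]
[[192.4956  169.31454]
 [198.89423 127.26652]
 [301.92148 142.94458]
 [295.52286 184.99261]] [[0.5615 0.3223 0.008 ]
 [0.6722 0.3281 0.008 ]
 [0.6664 0.0646 0.008 ]
 [0.5569 0.0645 0.008 ]] [0.61425311 0.19489788 0.008     ]
```

View pics/c1.png

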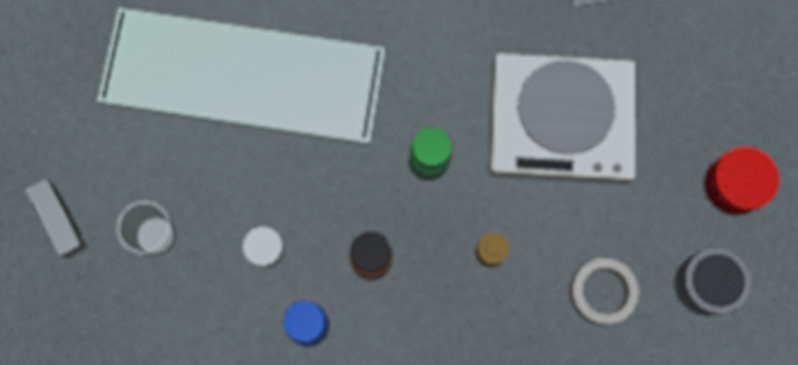

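```bash
cat >> h.py <<'E'
def blob(m,seed):
    n,l,st,ce=cv2.connectedComponentsWithStats(m.astype(np.uint8)); k=l[int(seed[1]),int(seed[0])]
    if k==0: return None
    c=cv2.findContours((l==k).astype(np.uint8),0,2)[0][0]
    return c,cv2.fitEllipse(c),cv2.minAreaRect(c),ce[k]
E
python3 - <<'E'
from h import *
im=cv2.imread('pics/top0.png'); p=optics.camera_params('top')
hsv=cv2.cvtColor(im,cv2.COLOR_BGR2HSV); V=hsv[...,2].astype(int); S=hsv[...,1]
m=V>120; r=blob(m,(255,158))
hull=cv2.convexHull(r[0]); q=cv2.approxPolyDP(hull,6,True)[:,0]; print(q)
P=cast(p,cv2.boxPoints(r[2]),.008); print('rect',P.round(4).tolist(), 'ctr',P.mean(0).round(4))
P=cast(p,q,.008); print('poly',P.round(4).tolist(),P.mean(0).round(4), [np.linalg.norm(P[i]-P[i-1]).round(4) for i in range(len(P))])
for n,uv,z,mm in [('pan',(398,172),.045,(V<165)&(V>110)),('tin',(464,249),.042,V<75),('jar',(313,236),.072,V<62),('pot',(265,233),.036,V>130),('bar',(173,221),.03,V>118),('wt',(366,234),.052,S>90),('red',(476,204),.042,(S>150)&(V>150))]:
    r=blob(mm,uv)
    if r is None: print(n,'none');continue
    print(n,np.round(r[1],1).tolist() if 0 else r[1],cast(p,[r[1][0],r[3]],z).round(4).tolist())
    if n=='bar': b=cast(p,cv2.boxPoints(r[2]),z); print(b.round(3).tolist())
s=monitor.observe(); print(R(s['tool_rot']).round(3)); print(proj(optics.camera_params('wrist'),[[.454,-.344,.042],[.54,-.375,.042],[.432,-.237,.024]]))
E
```

```text
[[201 128]
 [318 145]
 [312 187]
 [192 169]]
rect [[0.5606, 0.3244, 0.008], [0.6746, 0.3304, 0.008], [0.6681, 0.0217, 0.008], [0.5554, 0.0224, 0.008]] ctr [0.6147 0.1747 0.008 ]
poly [[0.6709, 0.3224, 0.008], [0.6666, 0.0241, 0.008], [0.5574, 0.0239, 0.008], [0.5622, 0.3237, 0.008]] [0.6143 0.1735 0.008 ] [np.float64(0.1088), np.float64(0.2984), np.float64(0.1092), np.float64(0.2999)]
pan ((397.3152770996094, 175.1419219970703), (59.02382278442383, 89.29540252685547), 95.78040313720703) [[0.6047, -0.1741, 0.045], [0.6104, -0.1749, 0.045]]
tin ((464.8111267089844, 247.54464721679688), (20.202173233032227, 21.434322357177734), 130.90957641601562) [[0.455, -0.3456, 0.042], [0.4549, -0.3455, 0.042]]
jar ((312.0577087402344, 235.48748779296875), (16.196413040161133, 16.725465774536133), 169.82154846191406) [[0.4305, 0.0055, 0.072], [0.4305, 0.0055, 0.072]]
pot ((264.45147705078125, 232.35855102539062), (16.674989700317383, 17.51903533935547), 57.37729263305664) [[0.4275, 0.1171, 0.036], [0.4275, 0.117, 0.036]]
bar ((172.43960571289062, 219.8465576171875), (11.035760879516602, 41.73933029174805), 152.87957763671875) [[0.4277, 0.3376, 0.03], [0.4282, 0.3377, 0.03]]
[[0.453, 0.373, 0.03], [0.468, 0.353, 0.03], [0.404, 0.303, 0.03], [0.389, 0.322, 0.03]]
wt ((365.8700256347656, 234.06405639648438), (12.477568626403809, 14.073851585388184), 37.19184494018555) [[0.4534, -0.1154, 0.052], [0.4535, -0.1151, 0.052]]
red ((477.6023254394531, 202.55174255371094), (24.839174270629883, 27.324487686157227), 124.66853332519531) [[0.5651, -0.3685, 0.042], [0.5652, -0.3685, 0.042]]
[[-0.     0.292 -0.956]
 [ 0.001 -0.956 -0.292]
 [-1.    -0.001  0.   ]]
[[  76.22889323 -304.93526217]
 [ 143.16171122 -462.38974437]
 [ -59.46386563 -294.15227731]]
```

Request:
arm_command(delta_pos=[[0.1,-0.5,-1],[0.1,-0.5,-1],[0.1,-0.5,-1],[0.1,-0.5,-1],[0.1,-0.5,-1],[0.1,-0.5,-1],[0.1,-0.5,-1],[0.1,-0.5,-1],[0.1,-0.5,-1],[0.1,-0.5,-1]], rotation=[[0,0,0],[0,0,0],[0,0,0],[0,0,0],[0,0,0],[0,0,0],[0,0,0],[0,0,0],[0,0,0],[0,0,0]])

```text
clock: 1.1
position: [0.4296, -0.3602, 0.2109]
tool_rot: [-0.842, 1.565, 2.588]
force: [0.7, -1.6, -0.4]
grip_width: 0.0854
```

Request:
arm_command(delta_pos=[[0,0,0],[0,0,0],[0,0,0],[0,0,0],[0,0,0],[0,0,0],[0,0,0]], rotation=[[1,0,0],[1,0,0],[1,0,0],[1,0,0],[1,0,0],[1,0,0],[1,0,0]])

```text
clock: 1.8
position: [0.4331, -0.3541, 0.2085]
tool_rot: [-0.355, 1.561, 2.324]
force: [0.1, 0.4, 0.1]
grip_width: 0.0851
```

```bash
python3 - <<'E'
from h import *
go((.455,-.345,.2),np.radians(65))
im,p=grab('wrist'); cv2.imwrite('pics/w1.png',im); print(proj(p,[[.455,-.345,.042],[.432,-.237,.024]]))
E
```

```text
Traceback (most recent call last):
  File "h.py", line 19, in go
    print('t',round(s['clock'],2),'pos',s['position'].round(4),'F',s['force'].round(1),'w',s['grip_width'].round(4))
                                                                                           ^^^^^^^^^^^^^^^^^^^^^
AttributeError: 'float' object has no attribute 'round'
```

```bash
sed -i "s/s\['grip_width'\].round(4)/round(s['grip_width'],4)/" h.py; python3 - <<'E'
from h import *
go((.455,-.345,.2),np.radians(65))
im,p=grab('wrist'); cv2.imwrite('pics/w1.png',im); print(proj(p,[[.455,-.345,.042],[.432,-.237,.024]]))
E
```

```text
t 1.8 pos [ 0.4331 -0.3541  0.2085] F [0.1 0.4 0.1] w 0.0851
total shift units [ 0.28  -0.597 -0.519]
  rot units [29.749  0.055 -0.142]
  rot units [-0.251  0.091  0.035]
[[295.38676649 165.9692943 ]
 [206.66721976 233.14107298]]
```

View pics/w1.png

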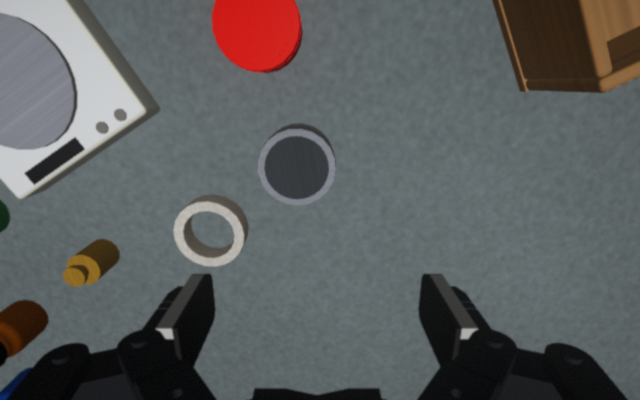

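Request:
arm_command(delta_pos=[[0.2,-0.35,-0.3],[0.5,-0.25,-0.22],[0.8,0,0],[0.8,0,0],[0.8,0,0],[0,0,0]], rotation=[[0,0,0],[0,0,0],[0,0,0],[0,0,0],[0,0,0],[0,0,0]])

```text
clock: 2.45
position: [0.4555, -0.3427, 0.1088]
tool_rot: [-0.353, 1.559, 2.331]
force: [-0.6, 1.3, -0.1]
grip_width: 0.0852
```

```bash
python3 - <<'E'
from h import *
im=cv2.imread('pics/w1.png')
im,p=grab('wrist'); V=im.max(2); cv2.imwrite('pics/w2.png',im)
u=proj(p,[[.455,-.345,.042]])[0]; print(u)
r=blob(V<80,u); print(r[1]); q=cast(p,r[1][0],.042)[0]; print(q)
go((q[0],q[1],.02),np.radians(65))
E
```

```text
[320.54956088 227.91408397]
((321.459716796875, 229.26779174804688), (82.65901184082031, 89.30042266845703), 89.12034606933594)
[ 0.45399353 -0.34510378  0.042     ]
t 2.5 pos [ 0.4561 -0.3432  0.1103] F [-0.4  0.2  0.2] w 0.0854
total shift units [3.01  0.101 0.005]
  rot units [29.797  0.06  -0.142]
  rot units [-0.203  0.091  0.039]
```

Request:
arm_command(delta_pos=[[0.8,0.1,0],[0.8,0,0],[0.8,0,0],[0.5,0,0],[0.1,0,0]], rotation=[[0,0.1,0.04],[0,0,0],[0,0,0],[0,0,0],[0,0,0]])

```text
clock: 3.0
position: [0.458, -0.348, 0.0226]
tool_rot: [3.033, 1.562, -0.562]
force: [0.6, -0.9, 0.8]
grip_width: 0.0854
```

Request:
arm_command(delta_pos=[[0,0,0],[0,0,0],[0,0,0],[0,0,0],[0,0,0],[0,0,0]], rotation=[[0,0,0],[0,0,0],[0,0,0],[0,0,0],[0,0,0],[0,0,0]], gripper=1, grip_force=50)

```text
clock: 3.6
position: [0.4594, -0.349, 0.0266]
tool_rot: [3.033, 1.558, -0.562]
force: [-0.9, 0.1, -3.4]
grip_width: 0.0647
```

```bash
python3 - <<'E'
from h import *
go((.613,-.175,.14),np.radians(107))
E
```

```text
t 3.6 pos [ 0.4594 -0.349   0.0266] F [-0.9  0.1 -3.4] w 0.0647
total shift units [-3.763 -7.451 -2.113]
  rot units [22.841 -0.073  0.139]
  rot units [-7.159 -0.111 -0.058]
```

Request:
arm_command(delta_pos=[[-0.7,0,0],[-0.9,0,0],[-0.9,-0.3,-0.1],[-0.7,-0.7,-0.25],[-0.6,-1,-0.25],[0,-1,-0.3],[0,-1,-0.3],[0,-1,-0.3],[0,-1,-0.3],[0,-0.8,-0.3]], rotation=[[0,0,0],[0,0,0],[0,0,0],[0,0,0],[0,0,0],[0,0,0],[0,0,0],[0,0,0],[0,0,0],[0,0,0]])

```text
clock: 4.6
position: [0.6061, -0.1903, 0.1466]
tool_rot: [2.957, 1.559, -0.645]
force: [0.6, -0.1, -3.1]
grip_width: 0.065
```

```bash
python3 - <<'E'
from h import *
go((.613,-.175,.14),np.radians(65))
im,p=grab('wrist'); cv2.imwrite('pics/w3.png',im)
E
```

```text
t 4.6 pos [ 0.6061 -0.1903  0.1466] F [ 0.6 -0.1 -3.1] w 0.065
total shift units [ 0.217 -0.561  0.023]
  rot units [29.768 -0.035  0.177]
  rot units [-0.231 -0.113 -0.023]
```

View pics/w3.png

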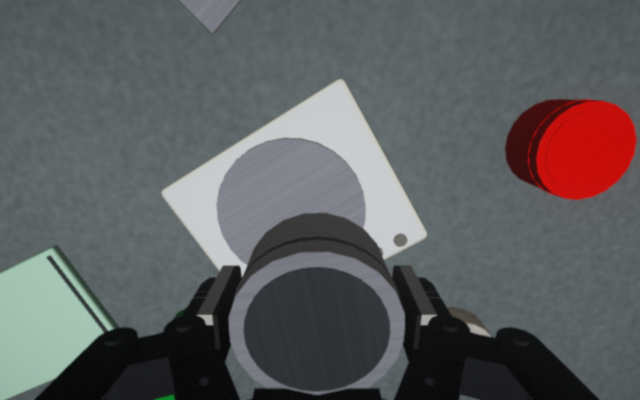

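```bash
cat >> h.py <<'E'
from scipy.optimize import least_squares
def circ(P,r):
    f=least_squares(lambda c:np.hypot(P[:,0]-c[0],P[:,1]-c[1])-r,P[:,:2].mean(0),loss='soft_l1',f_scale=.001)
    return f.x, np.sqrt(np.mean(f.fun**2))
E
python3 - <<'E'
from h import *
im=cv2.imread('pics/w3.png'); p=optics.camera_params('wrist'); s=monitor.observe()
V=im.max(2).astype(int); print(V[200,290],V[160,340],V[330,310],V[330,395])
zt=s['position'][2]+.0154
r=blob(V<75,(300,300)); 
m=(V<80); m[:255]=0;m[:, :240]=0; m[:,395:]=0; m[388:]=0
r=blob(m,(310,330)); print(r[1]); c=cast(p,r[1][0],zt)[0]; print('tin in hand',c, 'rel',c-s['position'])
m=((V>110)&(V<165)).astype(np.uint8); m=cv2.morphologyEx(m,cv2.MORPH_OPEN,np.ones((3,3)))
r=blob(m,(290,170)); pts=r[0][:,0]; pts=pts[pts[:,1]<205]; P=cast(p,pts,.045); print(len(pts),circ(P,.051), circ(P,.051)[1])
for uv in [(217,205),(366,205),(290,138)]: print(cast(p,uv,.045)[0])
# housing corners
E
```

```text
141 146 54 133
((316.3890686035156, 328.8849182128906), (122.59930419921875, 144.69302368164062), 89.9433822631836)
tin in hand [ 0.60298608 -0.18340962  0.1618349 ] rel [-0.00611772  0.00293455  0.0154    ]
104 (array([ 0.61587575, -0.17046193]), np.float64(0.0004583178940165111)) 0.0004583178940165111
[ 0.64347782 -0.12848111  0.045     ]
[ 0.59904999 -0.2189127   0.045     ]
[ 0.66151049 -0.19345118  0.045     ]
```

```bash
python3 - <<'E'
from h import *
im=cv2.imread('pics/top0.png'); p=optics.camera_params('top'); V=im.max(2).astype(int)
m=((V>110)&(V<160)).astype(np.uint8); m[:152]=0;m[192:]=0;m[:,:374]=0;m[:,424:]=0
m=cv2.morphologyEx(m,cv2.MORPH_OPEN,np.ones((5,5)))
r=blob(m,(398,172)); P=cast(p,r[0][:,0],.045); print(r[1],circ(P,.051))
go((.6159+.0061,-.1705-.0029,.0745),np.radians(65))
E
```

```text
((397.89361572265625, 171.83309936523438), (40.36701202392578, 41.95370101928711), 115.0200424194336) (array([ 0.61363402, -0.1745464 ]), np.float64(0.0014383107032323603))
t 4.65 pos [ 0.6091 -0.1863  0.1464] F [ 2.4  7.1 -3.8] w 0.0649
total shift units [ 2.4   -0.576 -0.165]
  rot units [2.9805e+01 3.0000e-03 1.8800e-01]
  rot units [-0.195 -0.12   0.002]
```

Request:
arm_command(delta_pos=[[0,-0.25,-0.15],[0,-0.15,-0.1],[0.6,0,0],[0.7,0,0],[0,0,0],[0,0,0]], rotation=[[0,-0.1,0],[0,0,0],[0,0,0],[0,0,0],[0,0,0],[0,0,0]])

```text
clock: 5.25
position: [0.6216, -0.1782, 0.1069]
tool_rot: [3.071, 1.568, -0.525]
force: [0.3, -1.5, -2.5]
grip_width: 0.0645
```

```bash
python3 - <<'E'
from h import *
im,p=grab('wrist'); V=im.max(2).astype(int); cv2.imwrite('pics/w4.png',im)
go((.6195,-.1774,.0725),np.radians(65)); s=monitor.observe()
m=(V<80); m[:255]=0;m[:, :240]=0; m[:,395:]=0; m[388:]=0
r=blob(m,(310,330)); print(r[1]); c=cast(p,r[1][0],s['position'][2]+.0154)[0]; print('tin in hand',c, 'rel',c-s['position'])
E
```

```text
t 5.3 pos [ 0.6215 -0.1782  0.1069] F [-0.8 -0.1 -3.1] w 0.0646
total shift units [1.146 0.007 0.075]
  rot units [ 2.9822e+01 -3.0000e-03  3.7000e-02]
  rot units [-0.178 -0.023 -0.002]
((316.4928894042969, 328.8813781738281), (122.80777740478516, 144.9319305419922), 90.01322174072266)
tin in hand [ 0.61561287 -0.17536896  0.12229558] rel [-0.0059253   0.00280097  0.0154    ]
```

Request:
arm_command(delta_pos=[[0.5,0,0.07],[0.4,0,0],[0.15,0,0],[0,0,0],[0,0,0]], rotation=[[0,0,0],[0,0,0],[0,0,0],[0,0,0],[0,0,0]])

```text
clock: 5.8
position: [0.6199, -0.1779, 0.0743]
tool_rot: [-3.126, 1.567, -0.44]
force: [-0.1, 0.9, -3.9]
grip_width: 0.0645
```

```bash
python3 - <<'E'
from h import *
go((.6195,-.1774,.0725),np.radians(65))
E
```

```text
t 5.8 pos [ 0.6199 -0.1779  0.0743] F [-0.1  0.9 -3.9] w 0.0645
total shift units [ 0.059 -0.01   0.019]
  rot units [29.816  0.     0.063]
  rot units [-0.184 -0.04   0.   ]
```

Request:
arm_command(delta_pos=[[0.06,0,0],[0.05,0,0],[0,0,0],[0,0,0]], rotation=[[0,0,0],[0,0,0],[0,0,0],[0,0,0]])

```text
clock: 6.2
position: [0.6204, -0.178, 0.0715]
tool_rot: [-3.072, 1.565, -0.386]
force: [-0.5, 0.3, -3.5]
grip_width: 0.0646
```

Request:
arm_command(delta_pos=[[0,0,0],[0,0,0],[0,0,0],[0,0,0]], rotation=[[0,0,0],[0,0,0],[0,0,0],[0,0,0]], gripper=-1)

```text
clock: 6.6
position: [0.6213, -0.1782, 0.0726]
tool_rot: [-3.019, 1.563, -0.333]
force: [-0.3, 0.3, -0.6]
grip_width: 0.0855
```

Request:
arm_command(delta_pos=[[-0.5,0,0],[-0.9,0,0],[-0.9,0,0],[-0.9,0,0],[-0.9,0,0],[0,0,0]], rotation=[[0,0,0],[0,0,0],[0,0,0],[0,0,0],[0,0,0],[0,0,0]])

```text
clock: 7.2
position: [0.6203, -0.1782, 0.2057]
tool_rot: [-2.994, 1.561, -0.309]
force: [-0.1, 0.4, 0.5]
grip_width: 0.0855
```

```bash
python3 - <<'E'
from h import *
im,p=grab('wrist'); V=im.max(2).astype(int); cv2.imwrite('pics/w5.png',im)
t,pt=grab('top'); cv2.imwrite('pics/t5.png',t)
u=proj(p,[[.613,-.175,.087]])[0]; print(u)
r=blob(V<80,u); print(r[1],cast(p,r[1][0],.087))
go((.4275,.117,.16),np.radians(65))
cv2.imwrite('pics/v5.png',np.hstack([cv2.resize(im,(480,300)),cv2.resize(t[120:220,340:460],(320,300))[:,:320]]))
E
```

```text
[316.84195707 214.66013343]
((316.4447021484375, 211.65853881835938), (67.76962280273438, 71.60033416748047), 90.33011627197266) [[ 0.61521205 -0.17576038  0.087     ]]
t 7.3 pos [ 0.6191 -0.1777  0.2024] F [ 0.2 -0.6 -0.1] w 0.0852
total shift units [ 1.361 -6.009 10.068]
  rot units [2.9814e+01 6.0000e-03 8.0000e-02]
  rot units [-0.186 -0.051  0.004]
```

View pics/v5.png

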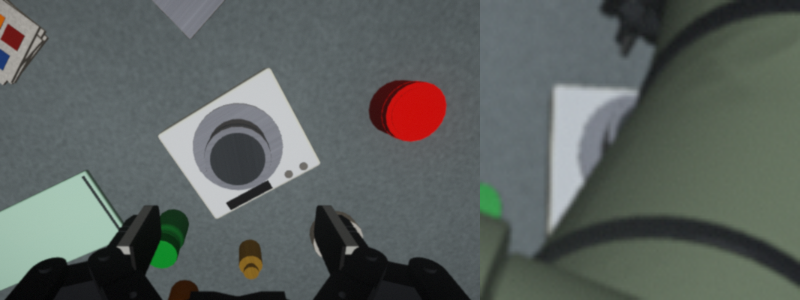

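Request:
arm_command(delta_pos=[[0,-0.6,1],[0,-0.6,1],[0,-0.6,1],[0,-0.6,1],[0.1,-0.6,1],[0.1,-0.6,1],[0.2,-0.6,1],[0.2,-0.6,1],[0.2,-0.6,1],[0.2,-0.4,0.7]], rotation=[[0,0,0],[0,0,0],[0,0,0],[0,0,0],[0,0,0],[0,0,0],[0,0,0],[0,0,0],[0,0,0],[0,0,0]], gripper=-0.6)

```text
clock: 8.3
position: [0.4236, 0.1132, 0.1651]
tool_rot: [1.209, 1.565, -2.394]
force: [0.9, 0.0, -0.8]
grip_width: 0.0686
```

```bash
cat >> h.py <<'E'
def look(name,xy,z,cond,save):
    im,p=grab('wrist'); cv2.imwrite(save,im); V=im.max(2).astype(int); S=V-im.min(2)
    u=proj(p,[[*xy,z]])[0]; m=cond(V,S,im)
    n,l,st,ce=cv2.connectedComponentsWithStats(m.astype(np.uint8))
    k=min((i for i in range(1,n) if st[i,4]>150),key=lambda i:np.hypot(*(ce[i]-u)))
    c=cv2.findContours((l==k).astype(np.uint8),0,2)[0][0]; e=cv2.fitEllipse(c)
    q=cast(p,e[0],z)[0]; print(name,'pred px',u.round(1),'got',np.round(e[0],1),'axes',np.round(e[1],1),'->',q.round(4)); return q,im,p,c
E
python3 - <<'E'
from h import *
q,*_=look('pot',(.4275,.117),.036,lambda V,S,i:(V>150)&(S<30),'pics/w6.png')
go((q[0],q[1],.02),np.radians(65))
im,p=cv2.imread('pics/w5.png'),None
E
```

```text
pot pred px [308.2 196. ] got [309.2 197.9] axes [49.7 51.9] -> [0.4259 0.117  0.036 ]
t 8.35 pos [0.4216 0.1156 0.1642] F [-1.4  5.7 -2.1] w 0.0684
total shift units [ 4.804 -0.138 -0.129]
  rot units [29.794 -0.094 -0.064]
  rot units [-0.206  0.041 -0.06 ]
```

Request:
arm_command(delta_pos=[[0.5,-0.14,-0.12],[0.9,0,0],[0.9,0,0],[0.9,0,0],[0.9,0,0],[0.6,0,0],[0.1,0,0],[0,0,0]], rotation=[[0,0,0],[0,0,0],[0,0,0],[0,0,0],[0,0,0],[0,0,0],[0,0,0],[0,0,0]])

```text
clock: 9.15
position: [0.4225, 0.1174, 0.0129]
tool_rot: [0.891, 1.558, -2.704]
force: [0.0, 0.7, -0.3]
grip_width: 0.0681
```

```bash
python3 - <<'E'
from h import *
q,*_=look('pot',(.426,.117),.036,lambda V,S,i:(V>150)&(S<30),'pics/w7.png')
go((q[0],q[1],.018),np.radians(65))
E
```

```text
pot pred px [313.6 319.4] got [313.2 318.2] axes [ 94.5 111.9] -> [0.4265 0.1169 0.036 ]
t 9.2 pos [0.4226 0.1175 0.0132] F [-1.  -0.4 -0.1] w 0.0682
total shift units [-0.16  -0.038 -0.124]
  rot units [29.835 -0.147 -0.121]
  rot units [-0.164  0.077 -0.094]
```

Request:
arm_command(delta_pos=[[-0.25,-0.04,-0.13],[-0.1,0,0],[0,0,0]], rotation=[[0,0.08,-0.09],[0,0,0],[0,0,0]])

```text
clock: 9.5
position: [0.4283, 0.117, 0.0269]
tool_rot: [-2.475, 1.566, 0.213]
force: [-0.8, 1.0, 0.7]
grip_width: 0.0682
```

Request:
arm_command(delta_pos=[[0,0,0],[0,0,0],[0,0,0],[0,0,0],[0,0,0]], rotation=[[0,0,0],[0,0,0],[0,0,0],[0,0,0],[0,0,0]], gripper=1, grip_force=30)

```text
clock: 10.0
position: [0.4288, 0.1173, 0.0283]
tool_rot: [-2.413, 1.564, 0.275]
force: [0.4, -0.2, 0.2]
grip_width: 0.0389
```

```bash
python3 - <<'E'
from h import *
q,*_=look('pot',(.426,.117),.036,lambda V,S,i:(V>150)&(S<30),'pics/w8.png')
print(q-monitor.observe()['position'])
go((.615,-.176,.2),np.radians(65))
E
```

```text
pot pred px [320.  307.3] got [316.5 306.6] axes [85.7 98.7] -> [0.4269 0.1181 0.036 ]
[-0.0019713   0.00078048  0.00774027]
t 10.05 pos [0.4289 0.1173 0.0283] F [ 0.5 -0.3  0.8] w 0.0391
total shift units [-5.703  6.041 -9.891]
  rot units [29.833  0.065  0.074]
  rot units [-0.167 -0.048  0.042]
```

Request:
arm_command(delta_pos=[[-0.8,0,0],[-0.9,0,0],[-0.9,0.2,-0.4],[-0.9,0.4,-0.7],[-0.9,0.6,-1],[-0.9,0.6,-1],[-0.5,0.6,-1],[0,0.6,-1],[0,0.6,-1],[0,0.6,-1]], rotation=[[0,0,0],[0,0,0],[0,0,0],[0,0,0],[0,0,0],[0,0,0],[0,0,0],[0,0,0],[0,0,0],[0,0,0]])

```text
clock: 11.05
position: [0.567, -0.0932, 0.2099]
tool_rot: [-2.452, 1.566, 0.245]
force: [-0.7, 0.8, -0.3]
grip_width: 0.0389
```

Request:
arm_command(delta_pos=[[0,0.6,-1],[0,0.6,-0.8],[0,0,0],[0,0,0]], rotation=[[0,0,0],[0,0,0],[0,0,0],[0,0,0]])

```text
clock: 11.45
position: [0.6018, -0.1561, 0.2084]
tool_rot: [-2.751, 1.568, -0.059]
force: [0.3, 0.5, -0.7]
grip_width: 0.0389
```

```bash
python3 - <<'E'
from h import *
s=monitor.observe(); z=s['position'][2]+.0077
im,p=grab('wrist'); cv2.imwrite('pics/w9.png',im); V=im.max(2).astype(int)
go((.617,-.1768,.116),np.radians(65))
m=(V>150)&(V-im.min(2)<30); r=blob(m,(316,300)); 
if r: print(r[1]); c=cast(p,r[1][0],z)[0]; print('pot',c,c-s['position'])
E
```

```text
t 11.5 pos [ 0.6017 -0.1562  0.2085] F [-1.1 -0.5 -1.5] w 0.0389
total shift units [ 3.084  0.398 -0.75 ]
  rot units [2.9875e+01 1.1000e-02 4.0000e-02]
  rot units [-0.125 -0.026  0.007]
((316.3675231933594, 306.4462890625), (84.78585815429688, 98.27178192138672), 90.3049545288086)
pot [ 0.59992263 -0.15526371  0.21608529] [-0.00188425  0.00084928  0.0077    ]
```

View pics/w9.png

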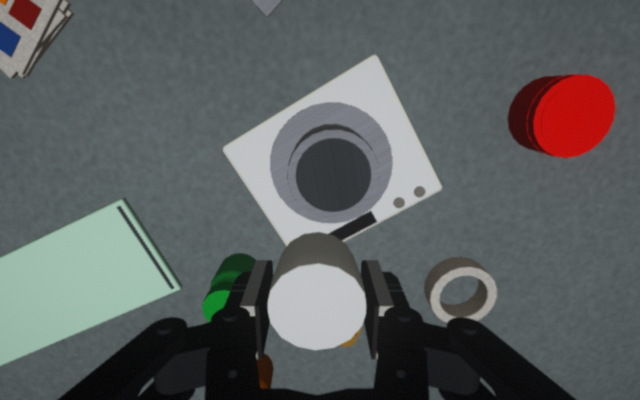

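```bash
python3 - <<'E'
from h import *
im=cv2.imread('pics/w9.png'); p=optics.camera_params('wrist'); V=im.max(2).astype(int)
r=blob(V<70,(335,180)); print(r[1],cast(p,r[1][0],.087))
m=((V>100)&(V<165)).astype(np.uint8); m[:98]=0;m[230:]=0
P=[]
g=cv2.GaussianBlur(im,(3,3),0).max(2)
c0=np.array([331,163.])
for a in np.radians(np.r_[0:360:4]):
    for k in range(48,80):
        u=c0+k*np.array([np.cos(a),np.sin(a)])
        if g[int(u[1]),int(u[0])]>172: P.append(u);break
Q=cast(p,P,.045); x,e=circ(Q,.051); print(x,e,len(P))
E
```

```text
((332.90380859375, 174.56240844726562), (70.77117156982422, 72.70734405517578), 75.6894760131836) [[ 0.61512559 -0.17592055  0.087     ]]
[ 0.61264166 -0.17519295] 0.0006157461557430835 83
```

Request:
arm_command(delta_pos=[[0,0.2,-0.4],[0,0.2,-0.35],[0.7,0,0],[0.8,0,0],[0.7,0,0],[0,0,0],[0,0,0]], rotation=[[0,0,0],[0,0,0],[0,0,0],[0,0,0],[0,0,0],[0,0,0],[0,0,0]])

```text
clock: 12.2
position: [0.6205, -0.1778, 0.1422]
tool_rot: [-2.831, 1.565, -0.135]
force: [-0.8, -0.1, -0.1]
grip_width: 0.0389
```

```bash
python3 - <<'E'
from h import *
go((.617,-.1768,.116),np.radians(65))
E
```

```text
t 12.2 pos [ 0.6205 -0.1778  0.1422] F [-0.8 -0.1 -0.1] w 0.0389
total shift units [0.872 0.023 0.124]
  rot units [2.9911e+01 2.5000e-02 8.0000e-02]
  rot units [-0.089 -0.051  0.016]
```

Request:
arm_command(delta_pos=[[0.35,0,0.12],[0.35,0,0],[0.1,0,0],[0,0,0],[0,0,0]], rotation=[[0,-0.05,0],[0,0,0],[0,0,0],[0,0,0],[0,0,0]])

```text
clock: 12.7
position: [0.6184, -0.1764, 0.1188]
tool_rot: [-2.386, 1.567, 0.31]
force: [-0.5, -0.3, -0.1]
grip_width: 0.0386
```

```bash
python3 - <<'E'
from h import *
go((.617,-.1768,.116),np.radians(65))
E
```

```text
t 12.7 pos [ 0.6184 -0.1764  0.1188] F [-0.5 -0.3 -0.1] w 0.0386
total shift units [0.094 0.034 0.036]
  rot units [29.914  0.038  0.04 ]
  rot units [-0.086 -0.026  0.024]
```

Request:
arm_command(delta_pos=[[0.1,0.03,0.04],[0.05,0,0],[0,0,0],[0,0,0]], rotation=[[0,0,0],[0,0,0],[0,0,0],[0,0,0]])

```text
clock: 13.1
position: [0.6172, -0.177, 0.1156]
tool_rot: [-2.564, 1.566, 0.131]
force: [-0.5, 0.3, -1.0]
grip_width: 0.0389
```

Request:
arm_command(delta_pos=[[0,0,0],[0,0,0],[0,0,0],[0,0,0]], rotation=[[0,0,0],[0,0,0],[0,0,0],[0,0,0]], gripper=-0.7)

```text
clock: 13.5
position: [0.6173, -0.177, 0.1156]
tool_rot: [-2.588, 1.565, 0.108]
force: [-0.3, -1.1, 0.7]
grip_width: 0.0724
```

Request:
arm_command(delta_pos=[[-0.5,0,0],[-0.9,0,0],[-0.9,0,0],[-0.9,0,0],[0,0,0]], rotation=[[0,0,0],[0,0,0],[0,0,0],[0,0,0],[0,0,0]])

```text
clock: 14.0
position: [0.6167, -0.1772, 0.2189]
tool_rot: [-2.6, 1.565, 0.096]
force: [0.4, -0.3, 0.4]
grip_width: 0.073
```

```bash
python3 - <<'E'
from h import *
q,im,p,c=look('pot',(.615,-.176),.123,lambda V,S,i:(V>150)&(S<30)&(np.arange(400)[:,None]>0),'pics/w10.png')
go((.428,.3376,.2),np.radians(65))
E
```

```text
pot pred px [316.  216.9] got [322.3 181.8] axes [150.2 180.9] -> [ 0.635 -0.19   0.123]
t 14.05 pos [ 0.6161 -0.177   0.2172] F [ 0.4 -0.8  0.7] w 0.0731
total shift units [  0.565 -12.774  13.052]
  rot units [29.911  0.038  0.049]
  rot units [-0.089 -0.031  0.025]
```

View pics/w10.png

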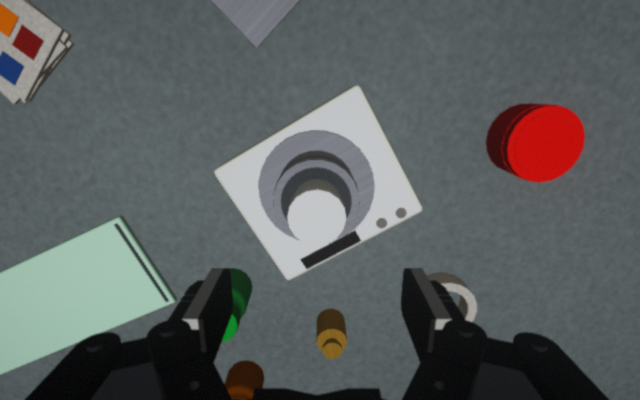

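Request:
arm_command(delta_pos=[[0,-0.9,0.9],[0,-0.9,0.9],[0,-0.9,0.9],[0,-0.9,0.9],[0,-0.9,0.9],[0,-0.9,0.9],[0,-0.9,0.9],[0,-0.9,0.9],[0,-0.9,0.9],[0,-0.9,0.9]], rotation=[[0,0,0],[0,0,0],[0,0,0],[0,0,0],[0,0,0],[0,0,0],[0,0,0],[0,0,0],[0,0,0],[0,0,0]])

```text
clock: 15.05
position: [0.4827, 0.1902, 0.2153]
tool_rot: [2.335, 1.569, -1.261]
force: [0.3, 1.0, 0.7]
grip_width: 0.0727
```

Request:
arm_command(delta_pos=[[0,0,0],[0,0,0],[0,0,0],[0,0,0],[0,0,0],[0,0,0],[0,0,0],[0,0,0],[0,0,0],[0,0,0]], rotation=[[-1,0,0],[-1,0,0],[-1,0,0],[-1,0,0],[-1,0,0],[-1,0,0],[-1,0,0],[-1,0,0],[-1,0,0],[-0.8,0,0]])

```text
clock: 16.05
position: [0.4766, 0.1972, 0.2134]
tool_rot: [-0.049, 1.564, -2.567]
force: [-0.4, 0.1, -0.6]
grip_width: 0.0724
```

```bash
python3 - <<'E'
from h import *
go((.428,.3376,.16),np.radians(128)); print(monitor.observe()['qpos'].round(2))
E
```

```text
t 16.05 pos [0.4766 0.1972 0.2134] F [-0.4  0.1 -0.6] w 0.0724
total shift units [ 1.771 -4.744 -1.436]
  rot units [ 2.963e+01  7.000e-03 -1.030e-01]
  rot units [-0.37   0.066  0.005]
[-0.34  0.4  -0.22  1.91  0.11  0.86 -1.56]
```

Request:
arm_command(delta_pos=[[0.1,-0.9,-0.27],[0.2,-0.9,-0.28],[0.2,-0.9,-0.28],[0.2,-0.9,-0.28],[0.2,-0.9,-0.28],[0,-0.2,0],[0,0,0]], rotation=[[-0.3,0,0],[0,0,0],[0,0,0],[0,0,0],[0,0,0],[0,0,0],[0,0,0]])

```text
clock: 16.75
position: [0.4211, 0.3367, 0.1837]
tool_rot: [0.005, 1.56, -2.478]
force: [0.1, -0.8, -0.7]
grip_width: 0.0728
```

```bash
cat > bar.py <<'E'
from h import *
def bar(im,p,z,seed):
    g=cv2.GaussianBlur(im,(3,3),0).max(2).astype(int); u=seed
    r=blob(g>130,u)
    if r is None: return print('none',g[int(u[1]),int(u[0])])
    b=cv2.boxPoints(r[2]); B=cast(p,b,z); e=[B[1]-B[0],B[2]-B[1]]; e.sort(key=np.linalg.norm)
    a=np.degrees(np.arctan2(e[1][1],e[1][0]))%180
    print('box',b.round(0).tolist(),'c',B.mean(0).round(4),'size',[np.linalg.norm(k).round(4) for k in e],'ang',a.round(2)); return B.mean(0),a
E
python3 - <<'E'
from bar import *
im,p=grab('wrist'); cv2.imwrite('pics/w11.png',im); u=proj(p,[[.428,.3376,.03]])[0]; print(u)
r=bar(im,p,.03,u)
go((.428,.3376,.03),np.radians(128) if r is None else np.radians(r[1]+90))
E
```

```text
[321.68106766 181.03409733]
box [[306.0, 133.0], [335.0, 133.0], [335.0, 227.0], [306.0, 227.0]] c [0.4267 0.3378 0.03  ] size [np.float64(0.0225), np.float64(0.0788)] ang 38.68
t 16.8 pos [0.4214 0.3364 0.1838] F [-0.4  0.2  0.2] w 0.0724
total shift units [ 5.124  0.104 -0.256]
  rot units [ 2.9833e+01  1.0000e-03 -1.6300e-01]
  rot units [-0.167  0.104  0.001]
```

View pics/w11.png

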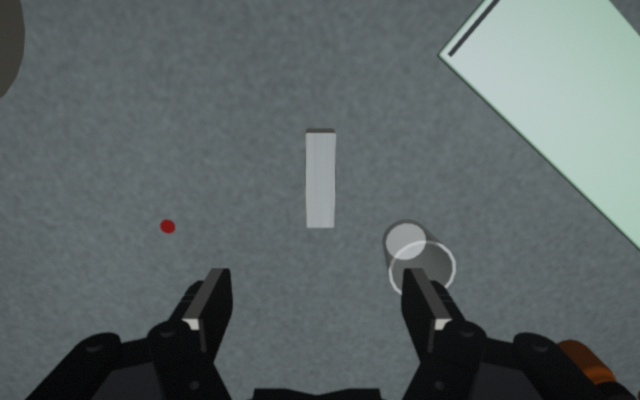

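Request:
arm_command(delta_pos=[[0.4,0.08,-0.22],[0.8,0,0],[0.8,0,0],[0.8,0,0],[0.8,0,0],[0.3,0,0],[0,0,0]], rotation=[[0,0.1,0],[0,0,0],[0,0,0],[0,0,0],[0,0,0],[0,0,0],[0,0,0]])

```text
clock: 17.5
position: [0.4341, 0.3308, 0.0652]
tool_rot: [2.23, 1.566, -0.263]
force: [-0.2, 0.3, -0.2]
grip_width: 0.0727
```

```bash
python3 - <<'E'
from bar import *
im,p=grab('wrist'); cv2.imwrite('pics/w12.png',im); u=proj(p,[[.427,.338,.03]])[0]; print(u)
r=bar(im,p,.03,u)
go((.427,.338,.02),np.radians(128.7) if r is None else np.radians(r[1]+90))
E
```

```text
[298.07101971 256.84599447]
box [[271.0, 182.0], [319.0, 181.0], [322.0, 323.0], [274.0, 324.0]] c [0.4263 0.3385 0.03  ] size [np.float64(0.0228), np.float64(0.079)] ang 38.48
t 17.55 pos [0.4343 0.3309 0.0659] F [ 0.4 -1.3  0.2] w 0.0724
total shift units [ 1.528 -0.341  0.057]
  rot units [29.774 -0.057  0.053]
  rot units [-0.226 -0.034 -0.037]
```

Request:
arm_command(delta_pos=[[0.3,-0.36,0.07],[0.6,0,0],[0.5,0,0],[0.1,0,0],[0,0,0]], rotation=[[-0.2,-0.03,-0.04],[0,0,0],[0,0,0],[0,0,0],[0,0,0]])

```text
clock: 18.05
position: [0.4265, 0.3412, 0.0221]
tool_rot: [-2.821, 1.565, 0.993]
force: [-0.1, 0.0, 1.3]
grip_width: 0.0725
```

```bash
python3 - <<'E'
from bar import *
go((.4263,.3382,.02),np.radians(128.6))
E
```

```text
t 18.05 pos [0.4265 0.3412 0.0221] F [-0.1  0.   1.3] w 0.0725
total shift units [0.07  0.074 0.067]
  rot units [2.9989e+01 2.8000e-02 8.5000e-02]
  rot units [-0.011 -0.054  0.018]
```

Request:
arm_command(delta_pos=[[0.05,0.07,0.06],[0,0,0]], rotation=[[0,-0.05,0],[0,0,0]])

```text
clock: 18.25
position: [0.4265, 0.3385, 0.0213]
tool_rot: [-1.903, 1.569, 1.912]
force: [-0.4, 0.9, 0.2]
grip_width: 0.073
```

Request:
arm_command(delta_pos=[[0,0,0],[0,0,0],[0,0,0],[0,0,0],[0,0,0],[0,0,0]], rotation=[[0,0,0],[0,0,0],[0,0,0],[0,0,0],[0,0,0],[0,0,0]], gripper=1, grip_force=60)

```text
clock: 18.85
position: [0.4271, 0.3388, 0.0227]
tool_rot: [-2.458, 1.568, 1.356]
force: [-0.1, -0.6, -1.8]
grip_width: 0.0225
```

```bash
python3 - <<'E'
from bar import *
im,p=grab('wrist'); s=monitor.observe(); u=proj(p,[[.4263,.3382,.03]])[0]; print(u)
r=bar(im,p,.03,u)
cv2.imwrite('pics/w13.png',im)
go((.615,.174,.12),np.radians(89))
E
```

```text
[318.60590395 304.60360484]
box [[285.0, 384.0], [285.0, 209.0], [349.0, 209.0], [349.0, 384.0]] c [0.426  0.3388 0.03  ] size [np.float64(0.0229), np.float64(0.0792)] ang 36.94
t 18.9 pos [0.427  0.3387 0.0226] F [-0.2 -0.4 -2.7] w 0.0228
total shift units [-3.259  8.192 -1.489]
  rot units [-2.3412e+01 -3.3000e-02 -1.9000e-02]
  rot units [ 6.587 -0.015  0.026]
```

Request:
arm_command(delta_pos=[[-0.8,0,0],[-0.9,0,0],[-0.9,0.4,0],[-0.9,0.8,-0.15],[0,1,-0.2],[0,1,-0.2],[0,1,-0.2],[0,1,-0.2],[0,1,-0.2],[0,1,-0.2]], rotation=[[0,0,0],[0,0,0],[0,0,0],[0,0,0],[0,0,0],[0,0,0],[0,0,0],[0,0,0],[0,0,0],[0,0,0]])

```text
clock: 19.9
position: [0.5957, 0.1932, 0.1309]
tool_rot: [-1.688, 1.567, 2.135]
force: [-0.3, 0.8, -1.2]
grip_width: 0.0226
```

Request:
arm_command(delta_pos=[[0,0,0],[0,0,0],[0,0,0],[0,0,0],[0,0,0],[0,0,0],[0,0,0],[0,0,0]], rotation=[[1,0,0],[1,0,0],[1,0,0],[1,0,0],[1,0,0],[1,0,0],[0.6,0,0],[0,0,0]])

```text
clock: 20.7
position: [0.5982, 0.1867, 0.1284]
tool_rot: [0.091, 1.567, -3.096]
force: [-0.4, 0.4, -1.9]
grip_width: 0.0227
```

```bash
python3 - <<'E'
from bar import *
im,p=grab('wrist'); s=monitor.observe(); cv2.imwrite('pics/w14.png',im)
go((.615,.174,.12),np.radians(89))
E
```

```text
t 20.75 pos [0.5981 0.1867 0.1284] F [-0.3 -0.4 -2.4] w 0.0231
total shift units [ 0.277  0.398 -0.581]
  rot units [ 2.9754e+01 -4.0000e-03 -6.0000e-02]
  rot units [-0.245  0.039 -0.003]
```

View pics/w14.png

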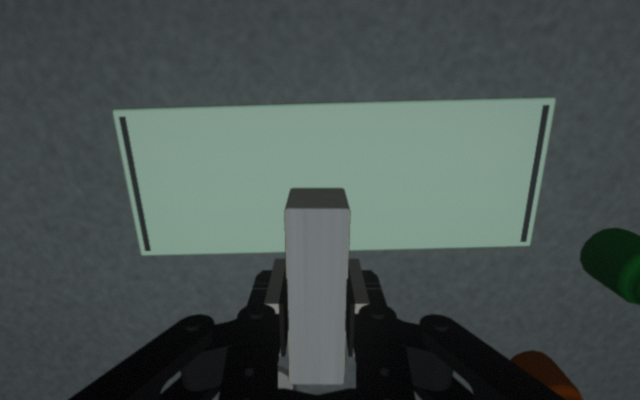

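```bash
python3 - <<'E'
from bar import *
im=cv2.imread('pics/w14.png'); p=optics.camera_params('wrist'); s=monitor.observe()
V=im.astype(int); g=cv2.GaussianBlur(im,(3,3),0).astype(int)
m=(g[...,1]>110)&(g[...,1]-g[...,2]>9); r=blob(m,(220,150)); h=cv2.convexHull(r[0])
q=cv2.approxPolyDP(h,8,True)[:,0]; print(q.tolist()); P=cast(p,q,.008); print(P.round(4).tolist(),P.mean(0).round(4),[np.linalg.norm(P[i]-P[i-1]).round(4) for i in range(len(P))])
# edge line fits: far and near edges along columns
H=h[:,0]
for nm,yr in (('far',np.argmax),('near',None)):
    pts=[]
    for c in range(160,520,4):
        if nm=='near' and 265<c<370: continue
        col=np.where(m[80:270,c])[0]+80
        if len(col): pts.append((c+0., col[0]-.5 if nm=='far' else col[-1]+.5))
    X=cast(p,pts,.008); k=np.polyfit(X[:,1],X[:,0],1); print(nm,'x at y=.174',np.polyval(k,.174).round(4),'slope yaw',-np.arctan(k[0]).round(4))
z=s['position'][2]+(.030-.0226)
b=bar(im,p,z,(315,300)); print('bar ang calc', b)
for yy in (230,350):
    row=np.where(g[yy,270:370].max(1)>0)[0]
print(g[230,275:360].max(1).tolist()); print(g[375,275:365].max(1).tolist())
E
```

```text
[[554, 98], [528, 245], [141, 254], [114, 110]]
[[0.664, 0.0249, 0.008], [0.5563, 0.0269, 0.008], [0.5617, 0.3233, 0.008], [0.6688, 0.3204, 0.008]] [0.6127 0.1739 0.008 ] [np.float64(0.2956), np.float64(0.1077), np.float64(0.2965), np.float64(0.1072)]
far x at y=.174 0.6669 slope yaw -0.0161
near x at y=.174 0.5582 slope yaw -0.0166
none 117
bar ang calc None
[156, 156, 155, 155, 155, 155, 155, 153, 145, 129, 115, 112, 114, 115, 116, 117, 118, 119, 120, 120, 120, 119, 118, 117, 117, 118, 117, 116, 115, 114, 113, 114, 114, 116, 116, 116, 117, 117, 117, 116, 116, 116, 115, 116, 117, 117, 117, 117, 117, 117, 117, 117, 117, 117, 117, 117, 117, 116, 116, 116, 117, 118, 118, 118, 117, 117, 116, 115, 115, 115, 114, 114, 113, 112, 120, 139, 152, 155, 155, 154, 155, 155, 155, 155, 155]
[7, 18, 47, 82, 101, 105, 105, 104, 102, 97, 89, 78, 71, 78, 98, 111, 114, 115, 115, 115, 115, 114, 114, 114, 113, 113, 113, 114, 114, 114, 114, 114, 114, 114, 114, 114, 114, 114, 114, 114, 114, 114, 113, 113, 113, 114, 115, 116, 116, 116, 116, 116, 116, 117, 117, 117, 117, 117, 117, 116, 114, 113, 112, 110, 110, 111, 111, 108, 100, 86, 74, 71, 71, 71, 72, 72, 71, 70, 69, 66, 52, 30, 15, 10, 10, 10, 9, 9, 10, 10]
```

Request:
arm_command(delta_pos=[[0,0.4,-0.5],[0.6,0,-0.05],[0.8,0,0],[0.7,0,0],[0,0,0],[0,0,0]], rotation=[[-0.24,0.04,0],[0,0,0],[0,0,0],[0,0,0],[0,0,0],[0,0,0]])

```text
clock: 21.35
position: [0.6151, 0.1738, 0.0642]
tool_rot: [-2.503, 1.57, 0.635]
force: [0.5, 0.0, -2.2]
grip_width: 0.023
```

```bash
python3 - <<'E'
from bar import *
go((.6138,.174,.0315),np.radians(89.07))
E
```

```text
t 21.35 pos [0.6151 0.1738 0.0642] F [ 0.5  0.  -2.2] w 0.023
total shift units [ 1.089 -0.006  0.044]
  rot units [-2.9877e+01 -1.1000e-02 -1.5000e-02]
  rot units [ 0.123 -0.009  0.007]
```

Request:
arm_command(delta_pos=[[0.4,0,0.04],[0.4,0,0],[0.2,0,0],[0,0,0],[0,0,0]], rotation=[[0.12,0,0],[0,0,0],[0,0,0],[0,0,0],[0,0,0]])

```text
clock: 21.85
position: [0.6148, 0.1743, 0.034]
tool_rot: [-2.666, 1.567, 0.46]
force: [0.3, 0.2, -2.0]
grip_width: 0.023
```

```bash
python3 - <<'E'
from bar import *
go((.6138,.174,.0312),np.radians(89.07))
E
```

```text
t 21.85 pos [0.6148 0.1743 0.034 ] F [ 0.3  0.2 -2. ] w 0.023
total shift units [0.092 0.009 0.032]
  rot units [-2.9991e+01 -2.6000e-02 -5.1000e-02]
  rot units [ 0.009 -0.032  0.017]
```

Correct, lower the last 3 mm and release.

Request:
arm_command(delta_pos=[[0.08,0,0.03],[0.05,0,0],[0,0,0],[0,0,0]], rotation=[[0,-0.03,0],[0,0,0],[0,0,0],[0,0,0]])

```text
clock: 22.25
position: [0.6143, 0.1745, 0.0309]
tool_rot: [-2.098, 1.568, 1.028]
force: [0.3, 0.3, -2.6]
grip_width: 0.0228
```

Request:
arm_command(delta_pos=[[0,0,0],[0,0,0],[0,0,0],[0,0,0]], rotation=[[0,0,0],[0,0,0],[0,0,0],[0,0,0]], gripper=-0.6)

```text
clock: 22.65
position: [0.6149, 0.1747, 0.0314]
tool_rot: [-2.32, 1.567, 0.806]
force: [0.7, -0.4, -0.1]
grip_width: 0.0682
```

Request:
arm_command(delta_pos=[[-0.6,0,0],[-0.9,0,0],[-0.9,0,0],[-0.9,0,0],[-0.9,0,0],[-0.9,0,0],[0,0,0],[0,0,0]], rotation=[[0,0,0],[0,0,0],[0,0,0],[0,0,0],[0,0,0],[0,0,0],[0,0,0],[0,0,0]])

```text
clock: 23.45
position: [0.6144, 0.1741, 0.1996]
tool_rot: [-2.554, 1.563, 0.572]
force: [-0.3, -0.8, 0.4]
grip_width: 0.0679
```

```bash
python3 - <<'E'
from bar import *
im,p=grab('wrist'); cv2.imwrite('pics/w15.png',im); u=proj(p,[[.613,.174,.038]])[0]
g=cv2.GaussianBlur(im,(3,3),0).astype(int); S=g.max(2)-g.min(2); print(u,S[int(u[1]),int(u[0])],S[int(u[1]),int(u[0])+100],g[int(u[1]),int(u[0])])
mb=(S<16)&(g.max(2)>100); r=blob(mb,u)
if r:
    b=cv2.boxPoints(r[2]); B=cast(p,b,.038); print(b.round(0).tolist(),B.round(4).tolist(),B.mean(0))
m=(g[...,1]>110)&(g[...,1]-g[...,2]>9); r=blob(m,u+[80,0]); h=cv2.convexHull(r[0]); q=cv2.approxPolyDP(h,8,True)[:,0]; P=cast(p,q,.008); print(q.tolist(),P.round(4).tolist(),P.mean(0))
go((.4305,.0055,.2),np.radians(89))
E
```

```text
[317.6629672  190.09666082] 8 25 [139 138 131]
[[303.0, 138.0], [332.0, 138.0], [332.0, 233.0], [303.0, 233.0]] [[0.6566, 0.1852, 0.038], [0.6562, 0.1619, 0.038], [0.574, 0.162, 0.038], [0.5743, 0.1874, 0.038]] [0.61527123 0.17410628 0.038     ]
[[488, 123], [471, 237], [163, 233], [150, 121]] [[0.6636, 0.0239, 0.008], [0.5556, 0.0263, 0.008], [0.5638, 0.3244, 0.008], [0.6697, 0.3203, 0.008]] [0.61317765 0.17372665 0.008     ]
t 23.5 pos [0.6148 0.1742 0.1997] F [ 0.4  0.6 -0.1] w 0.0684
total shift units [-0.079  5.716  6.055]
  rot units [-29.98   -0.069  -0.108]
  rot units [ 0.02  -0.069  0.044]
```

View pics/w15.png

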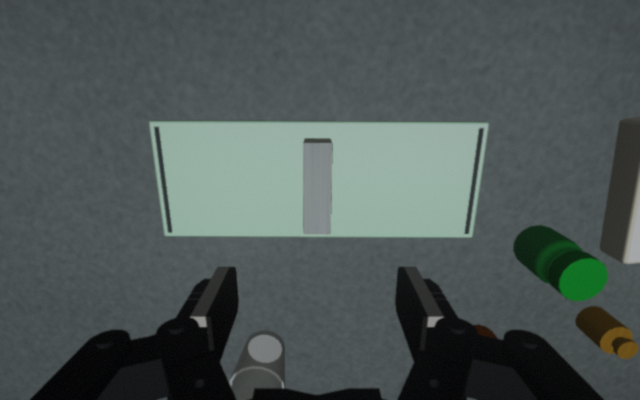

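Request:
arm_command(delta_pos=[[0,0.9,0.95],[0,0.9,0.95],[0,0.9,0.95],[0,0.9,0.95],[0,0.9,0.95],[0,0.9,0.95],[0,0.3,0.3],[0,0,0]], rotation=[[0,-0.07,0.04],[0,0,0],[0,0,0],[0,0,0],[0,0,0],[0,0,0],[0,0,0],[0,0,0]])

```text
clock: 24.3
position: [0.4216, 0.0003, 0.1956]
tool_rot: [0.092, 1.563, -3.064]
force: [0.3, 0.7, 0.2]
grip_width: 0.0682
```

```bash
python3 - <<'E'
from h import *
q,*_=look('jar',(.4305,.0055),.072,lambda V,S,i:(V<62)&(np.arange(400)[:,None]<260),'pics/w16.png')
go((q[0],q[1],.035),np.radians(89))
E
```

```text
jar pred px [309.3 188.1] got [308.7 185.2] axes [52.8 54.6] -> [0.4326 0.0058 0.072 ]
t 24.35 pos [0.4222 0.0009 0.1956] F [0.7 0.6 1.6] w 0.0683
total shift units [ 5.352 -0.172 -0.386]
  rot units [-2.9965e+01  8.0000e-03  1.1500e-01]
  rot units [ 0.035  0.073 -0.005]
```

View pics/w16.png

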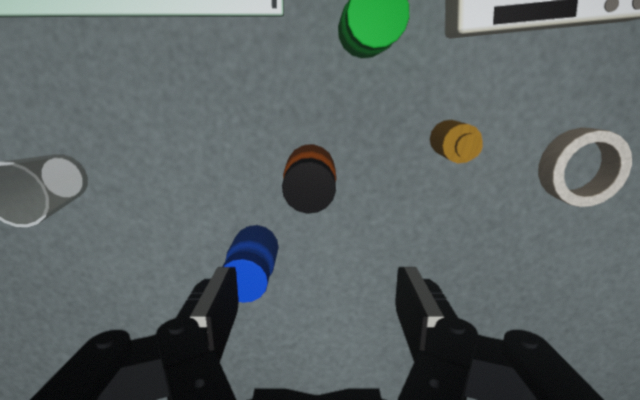

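Request:
arm_command(delta_pos=[[0,-0.17,-0.37],[0.5,0,0],[0.9,0,0],[0.9,0,0],[0,0,0]], rotation=[[0,0.07,0],[0,0,0],[0,0,0],[0,0,0],[0,0,0]])

```text
clock: 24.85
position: [0.4423, 0.0126, 0.1242]
tool_rot: [-2.82, 1.564, 0.314]
force: [0.8, -0.4, 0.8]
grip_width: 0.068
```

```bash
python3 - <<'E'
from h import *
q,*_=look('jar',(.432,.0055),.072,lambda V,S,i:(V<62)&(np.arange(400)[:,None]<330)&(abs(np.arange(640)-320)[None]<80),'pics/w17.png')
go((q[0],q[1],.035),np.radians(89))
E
```

```text
jar pred px [330.1 257.6] got [328.5 254.1] axes [69.1 72. ] -> [0.4341 0.0064 0.072 ]
t 24.9 pos [0.443  0.0127 0.1256] F [-0.3  0.8  0.3] w 0.0687
total shift units [3.017 0.218 0.316]
  rot units [-29.909  -0.035  -0.116]
  rot units [ 0.09  -0.074  0.023]
```

Request:
arm_command(delta_pos=[[0,0.2,0.28],[0,0,0]], rotation=[[0,-0.07,0],[0,0,0]])

```text
clock: 25.1
position: [0.4354, 0.0073, 0.1269]
tool_rot: [-1.951, 1.568, 1.184]
force: [0.4, 0.0, 1.6]
grip_width: 0.0684
```

```bash
python3 - <<'E'
from h import *
q,*_=look('jar',(.433,.006),.072,lambda V,S,i:(V<62)&(np.arange(400)[:,None]<330)&(abs(np.arange(640)-320)[None]<80),'pics/w17.png')
go((.433,.006,.035),np.radians(89))
E
```

```text
jar pred px [319.7 242.2] got [319.4 240.8] axes [68.9 71.5] -> [0.4338 0.0062 0.072 ]
t 25.15 pos [0.4363 0.0078 0.1271] F [1.1 0.4 0.2] w 0.0682
total shift units [3.071 0.069 0.116]
  rot units [-29.895  -0.045  -0.039]
  rot units [ 0.105 -0.025  0.029]
```

Request:
arm_command(delta_pos=[[0.6,0.05,0.08],[0.8,0,0],[0.8,0,0],[0.6,0,0],[0.15,0,0],[0,0,0]], rotation=[[0,0,0],[0,0,0],[0,0,0],[0,0,0],[0,0,0],[0,0,0]])

```text
clock: 25.75
position: [0.4395, 0.007, 0.0415]
tool_rot: [-2.83, 1.555, 0.304]
force: [-0.5, 0.5, 0.4]
grip_width: 0.0682
```

Request:
arm_command(delta_pos=[[0,0,0],[0,0,0],[0,0,0],[0,0,0],[0,0,0]], rotation=[[0,0,0],[0,0,0],[0,0,0],[0,0,0],[0,0,0]], gripper=1, grip_force=40)

```text
clock: 26.25
position: [0.4414, 0.007, 0.0452]
tool_rot: [-2.88, 1.55, 0.253]
force: [1.0, 0.7, -1.4]
grip_width: 0.0417
```

```bash
python3 - <<'E'
from h import *
q,*_=look('jar',(.433,.006),.072,lambda V,S,i:(V<62)&(np.arange(400)[:,None]<385)&(abs(np.arange(640)-320)[None]<50),'pics/w18.png')
print(q-monitor.observe()['position'])
go((.6143,.2548,.16),np.radians(89))
E
```

```text
jar pred px [320.3 353.2] got [318.4 362.7] axes [ 96.4 236.1] -> [0.429  0.0067 0.072 ]
[-0.01239807 -0.00030775  0.0268856 ]
t 26.3 pos [0.4414 0.007  0.0451] F [ 1.2  0.3 -0.8] w 0.0416
total shift units [-3.67  -8.329 -5.768]
  rot units [-29.913  -0.082  -0.299]
  rot units [ 0.085 -0.191  0.052]
```

Request:
arm_command(delta_pos=[[0,0,0],[0,0,0],[0,0,0],[0.1,0.02,0.28],[0.1,0,0],[0,0,0]], rotation=[[0,0,0],[0,0,0],[0,0,0],[0,-0.19,0.05],[0,0,0],[0,0,0]], gripper=-0.6)

```text
clock: 26.9
position: [0.4322, 0.0065, 0.0385]
tool_rot: [0.199, 1.569, -2.951]
force: [0.2, 0.4, -0.2]
grip_width: 0.0683
```

```bash
python3 - <<'E'
from h import *
im,p=grab('wrist'); cv2.imwrite('pics/w19.png',im)
go((.433,.006,.04),np.radians(89))
E
```

```text
t 26.95 pos [0.4322 0.0065 0.0386] F [-0.6  0.5  0.5] w 0.068
total shift units [-0.047  0.015 -0.027]
  rot units [-2.9915e+01  5.0000e-03  2.8000e-02]
  rot units [ 0.085  0.018 -0.003]
```

View pics/w19.png

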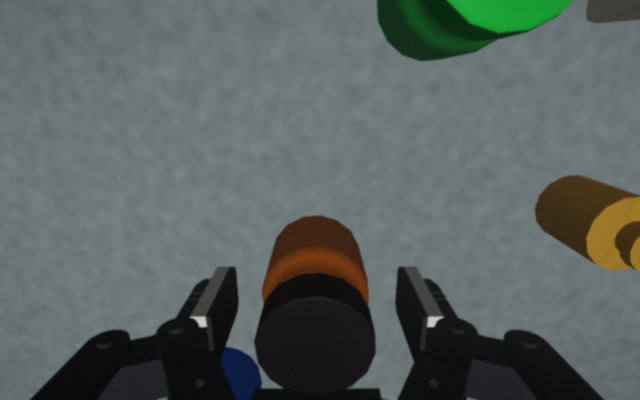

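Request:
arm_command(delta_pos=[[0,0,0],[0,0,0],[0,0,0],[0,0,0],[0,0,0]], rotation=[[0,0,0],[0,0,0],[0,0,0],[0,0,0],[0,0,0]], gripper=1, grip_force=40)

```text
clock: 27.45
position: [0.4323, 0.0065, 0.039]
tool_rot: [0.2, 1.569, -2.95]
force: [-0.3, 0.4, -1.6]
grip_width: 0.0421
```

```bash
cat > cap.py <<'E'
from h import *
def cap(im,p,zoff):
    s=monitor.observe(); V=im.max(2).astype(int)
    r=blob((V>32)&(V<62)&(np.arange(400)[:,None]<386),(316,340))
    if r is None: return print('none',V[340,316])
    P=cast(p,r[0][:,0],s['position'][2]+zoff); P=P[(r[0][:,0,1]<380)]
    x,e=circ(P,.022); print('px',r[1],'cap',x.round(4),'err',e,'rel',(x-s['position'][:2]).round(4))
E
python3 - <<'E'
from cap import *
im,p=grab('wrist'); cv2.imwrite('pics/w20.png',im); cap(im,p,.072-.0386)
go((.6143,.2548,.16),np.radians(89))
E
```

```text
none 22
t 27.5 pos [0.4323 0.0065 0.039 ] F [ 0.7 -0.3 -2.3] w 0.0422
total shift units [-4.047 -8.328 -5.99 ]
  rot units [-2.9915e+01  5.0000e-03  2.4000e-02]
  rot units [ 0.085  0.015 -0.003]
```

Request:
arm_command(delta_pos=[[-0.8,0,0],[-0.9,0,0],[-0.9,-0.4,-0.3],[-0.9,-0.9,-0.65],[-0.5,-1,-0.7],[0,-1,-0.7],[0,-1,-0.7],[0,-1,-0.7],[0,-1,-0.7],[0,-1,-0.7]], rotation=[[0,0,0],[0,0,0],[0,0,0],[0,0,0],[0,0,0],[0,0,0],[0,0,0],[0,0,0],[0,0,0],[0,0,0]])

```text
clock: 28.5
position: [0.5921, 0.2273, 0.1634]
tool_rot: [0.347, 1.566, -2.811]
force: [-0.2, -0.2, -2.4]
grip_width: 0.0423
```

Request:
arm_command(delta_pos=[[0,-0.7,-0.5],[0,0,0],[0,0,0]], rotation=[[0,0,0],[0,0,0],[0,0,0]])

```text
clock: 28.8
position: [0.6084, 0.2537, 0.1614]
tool_rot: [0.091, 1.565, -3.062]
force: [-0.4, -0.0, -1.7]
grip_width: 0.0423
```

```bash
python3 - <<'E'
from cap import *
im,p=grab('wrist'); cv2.imwrite('pics/w21.png',im)
V=im.max(2).astype(int); print(V[300:390:8,316].tolist(), V[345,250:380:8].tolist())
go((.6143,.2548,.16),np.radians(89))
E
```

```text
[19, 17, 18, 18, 18, 17, 17, 13, 17, 18, 17, 16] [6, 14, 16, 16, 14, 17, 16, 16, 14, 14, 17, 17, 14, 16, 16, 14, 28]
t 28.85 pos [0.6083 0.2537 0.1615] F [-0.   0.5 -1.7] w 0.0418
total shift units [ 0.047 -0.037 -0.2  ]
  rot units [-2.9942e+01  3.0000e-03  8.2000e-02]
  rot units [ 0.058  0.053 -0.002]
```

View pics/w21.png

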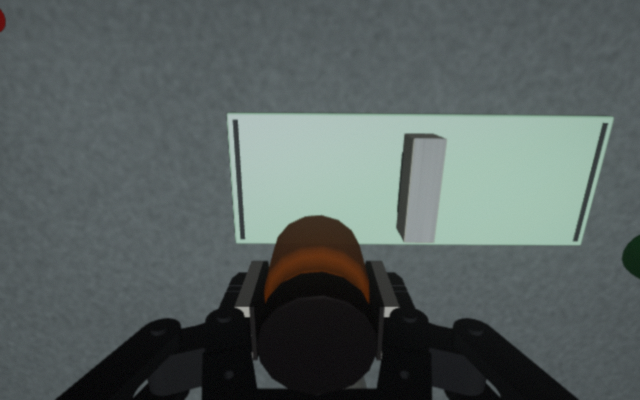

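```bash
python3 - <<'E'
from cap import *
p=optics.camera_params('wrist'); s=monitor.observe()['position']
print(cast(p,[(317,344),(257,344),(377,344),(317,296)],s[2]+.033).round(4)-s)
E
```

```text
[[ 1.21948258e-03  2.55960544e-04  3.30422897e-02]
 [ 1.41948258e-03  1.96559605e-02  3.30422897e-02]
 [ 9.19482578e-04 -1.91440395e-02  3.30422897e-02]
 [ 1.91194826e-02  5.59605443e-05  3.30422897e-02]]
```

Request:
arm_command(delta_pos=[[0,-0.04,-0.19],[0.7,0,0],[0.9,0,0],[0.9,0,0],[0.3,0,0],[0,0,0],[0,0,0]], rotation=[[0,0.05,0],[0,0,0],[0,0,0],[0,0,0],[0,0,0],[0,0,0],[0,0,0]])

```text
clock: 29.55
position: [0.6165, 0.2505, 0.0781]
tool_rot: [3.079, 1.566, -0.079]
force: [0.0, 0.1, -2.1]
grip_width: 0.0424
```

```bash
python3 - <<'E'
from cap import *
go((.6141,.2547,.0475),np.radians(89))
E
```

```text
t 29.55 pos [0.6165 0.2505 0.0781] F [ 0.   0.1 -2.1] w 0.0424
total shift units [ 1.021 -0.14   0.088]
  rot units [-2.999e+01  4.000e-03 -7.000e-02]
  rot units [ 0.01  -0.045 -0.003]
```

Request:
arm_command(delta_pos=[[0.35,-0.14,0.08],[0.4,0,0],[0.1,0,0],[0,0,0],[0,0,0]], rotation=[[0,-0.04,0],[0,0,0],[0,0,0],[0,0,0],[0,0,0]])

```text
clock: 30.05
position: [0.6154, 0.2557, 0.0533]
tool_rot: [-2.755, 1.567, 0.37]
force: [-0.7, 1.1, -1.9]
grip_width: 0.0419
```

```bash
python3 - <<'E'
from cap import *
go((.6141,.2547,.0472),np.radians(89))
E
```

```text
t 30.05 pos [0.6154 0.2557 0.0533] F [-0.7  1.1 -1.9] w 0.0419
total shift units [0.204 0.034 0.042]
  rot units [-2.9991e+01 -2.1000e-02 -5.1000e-02]
  rot units [ 0.009 -0.033  0.013]
```

Request:
arm_command(delta_pos=[[0.15,0.03,0.04],[0.06,0,0],[0,0,0],[0,0,0]], rotation=[[0,-0.03,0],[0,0,0],[0,0,0],[0,0,0]])

```text
clock: 30.45
position: [0.6144, 0.2547, 0.0471]
tool_rot: [-2.022, 1.569, 1.103]
force: [-0.3, -0.1, -1.8]
grip_width: 0.0422
```

```bash
python3 - <<'E'
from cap import *
go((.6141,.2547,.0472),np.radians(89))
E
```

```text
t 30.45 pos [0.6144 0.2547 0.0471] F [-0.3 -0.1 -1.8] w 0.0422
total shift units [-0.004  0.001  0.011]
  rot units [-2.9992e+01 -2.6000e-02 -1.2000e-02]
  rot units [ 0.008 -0.008  0.016]
```

Request:
arm_command(delta_pos=[[0.03,0,0],[0,0,0],[0,0,0],[0,0,0],[0,0,0]], rotation=[[0,0,0],[0,0,0],[0,0,0],[0,0,0],[0,0,0]], gripper=-0.6)

```text
clock: 30.95
position: [0.6149, 0.255, 0.0468]
tool_rot: [-2.27, 1.568, 0.855]
force: [-0.4, 1.2, -0.2]
grip_width: 0.0681
```

Request:
arm_command(delta_pos=[[-0.5,0,0],[-0.9,0,0],[-0.9,0,0],[-0.9,0,0],[-0.9,0,0],[-0.9,0,0],[0,0,0]], rotation=[[0,0,0],[0,0,0],[0,0,0],[0,0,0],[0,0,0],[0,0,0],[0,0,0]])

```text
clock: 31.65
position: [0.6145, 0.2545, 0.2092]
tool_rot: [-2.422, 1.566, 0.702]
force: [-0.4, 0.9, 0.3]
grip_width: 0.0685
```

```bash
python3 - <<'E'
from cap import *
q,im,p,c=look('jar',(.6143,.2548),.08,lambda V,S,i:(V<62)&(np.arange(400)[:,None]<260)&(abs(np.arange(640)-320)[None]<60),'pics/w22.png')
go((.4535,-.1153,.2),np.radians(89))
E
```

```text
jar pred px [316.9 199.5] got [316.7 196.4] axes [50.6 52.4] -> [0.6167 0.255  0.08  ]
t 31.7 pos [0.614  0.2543 0.2076] F [ 0.3 -0.4 -0.4] w 0.0684
total shift units [ 0.207 12.407  5.144]
  rot units [-29.992  -0.039  -0.037]
  rot units [ 0.008 -0.023  0.025]
```

Request:
arm_command(delta_pos=[[0,1,0.4],[0,1,0.4],[0,1,0.4],[0,1,0.4],[0,1,0.4],[0,1,0.4],[0,1,0.4],[0,1,0.4],[0,1,0.4],[0,1,0.4]], rotation=[[0,0,0],[0,0,0],[0,0,0],[0,0,0],[0,0,0],[0,0,0],[0,0,0],[0,0,0],[0,0,0],[0,0,0]])

```text
clock: 32.7
position: [0.481, -0.0508, 0.2043]
tool_rot: [-0.835, 1.566, 2.297]
force: [0.4, 0.1, 0.2]
grip_width: 0.0687
```

```bash
python3 - <<'E'
from cap import *
go((.4535,-.1153,.18),np.radians(89))
E
```

```text
t 32.7 pos [ 0.481  -0.0508  0.2043] F [0.4 0.1 0.2] w 0.0687
total shift units [0.805 2.161 0.894]
  rot units [-29.927  -0.05    0.045]
  rot units [0.073 0.029 0.032]
```

Request:
arm_command(delta_pos=[[0.2,0.8,0.35],[0.2,0.8,0.35],[0.2,0.4,0.15],[0,0,0],[0,0,0]], rotation=[[0,0,0],[0,0,0],[0,0,0],[0,0,0],[0,0,0]])

```text
clock: 33.2
position: [0.4501, -0.1165, 0.1854]
tool_rot: [-0.436, 1.564, 2.69]
force: [-1.5, -0.1, 0.0]
grip_width: 0.0685
```

```bash
cat > wt.py <<'E'
from h import *
def wt(im,p,xy,zt=.052):
    # knob top: brightest brass disc; shoulder disc at zt-.016
    hs=cv2.cvtColor(im,cv2.COLOR_BGR2HSV); br=(abs(hs[...,0].astype(int)-20)<8)&(hs[...,1]>110)
    V=im.max(2).astype(int); u=proj(p,[[*xy,zt]])[0]; u2=proj(p,[[*xy,zt-.016]])[0]
    m=br&(V>130); n,l,st,ce=cv2.connectedComponentsWithStats(m.astype(np.uint8))
    print('pred knob',u.round(1),'shoulder',u2.round(1))
    for i in range(1,n):
        if st[i,4]>60 and np.hypot(*(ce[i]-u))<80: print(' blob',st[i].tolist(),ce[i].round(1),'as knob',cast(p,ce[i],zt)[0].round(4),'as shoulder',cast(p,ce[i],zt-.016)[0].round(4))
E
python3 - <<'E'
from wt import *
im,p=grab('wrist'); cv2.imwrite('pics/w23.png',im); wt(im,p,(.4535,-.1153))
go((.4535,-.1153,.02),np.radians(89))
u=proj(p,[[.4535,-.1153,.045]])[0].astype(int); c=im[u[1]-50:u[1]+50,u[0]-60:u[0]+60]; cv2.imwrite('pics/c23.png',cv2.resize(c,None,fx=4,fy=4))
E
```

```text
pred knob [315.5 191.7] shoulder [315.5 186.1]
 blob [299, 165, 39, 38, 1066] [317.8 183.8] as knob [ 0.4597 -0.1171  0.052 ] as shoulder [ 0.4554 -0.1171  0.036 ]
t 33.25 pos [ 0.4501 -0.1164  0.1854] F [0.9 0.1 0.5] w 0.0685
total shift units [ 5.512 -0.025 -0.144]
  rot units [-29.983  -0.039   0.086]
  rot units [0.017 0.054 0.025]
```

View pics/c23.png

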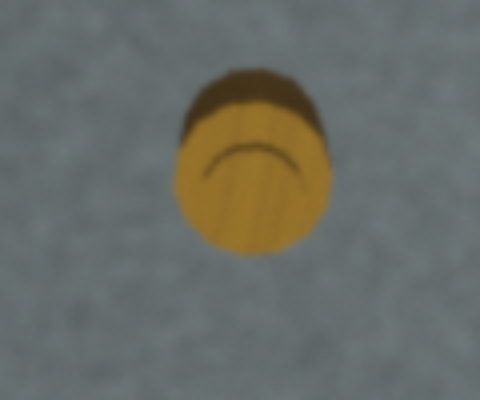

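Request:
arm_command(delta_pos=[[0.4,0,-0.14],[0.8,0,0],[0.8,0,0],[0.8,0,0],[0.6,0,0],[0,0,0]], rotation=[[0,0.05,0.02],[0,0,0],[0,0,0],[0,0,0],[0,0,0],[0,0,0]])

```text
clock: 33.85
position: [0.4583, -0.1107, 0.0817]
tool_rot: [-2.767, 1.566, 0.366]
force: [0.5, 0.4, 0.0]
grip_width: 0.0683
```

```bash
python3 - <<'E'
from wt import *
im,p=grab('wrist'); cv2.imwrite('pics/w24.png',im); wt(im,p,(.455,-.117))
go((.455,-.117,.02),np.radians(89))
E
```

```text
pred knob [330.1 264.9] shoulder [329.  250.9]
 blob [300, 223, 59, 57, 2282] [329.1 250.9] as knob [ 0.4625 -0.1165  0.052 ] as shoulder [ 0.455 -0.117  0.036]
t 33.9 pos [ 0.4587 -0.1108  0.0827] F [-0.4  0.1  0.4] w 0.0685
total shift units [2.09  0.211 0.135]
  rot units [-2.9908e+01 -2.5000e-02 -8.4000e-02]
  rot units [ 0.092 -0.054  0.016]
```

Weight confirmed at (0.455, -0.117).

Request:
arm_command(delta_pos=[[0,0.2,0.12],[0.6,0,0],[0.7,0,0],[0.4,0,0],[0,0,0]], rotation=[[0,-0.05,0.02],[0,0,0],[0,0,0],[0,0,0],[0,0,0]])

```text
clock: 34.4
position: [0.458, -0.1179, 0.0354]
tool_rot: [2.854, 1.563, -0.295]
force: [0.6, 1.4, 0.8]
grip_width: 0.0682
```

```bash
python3 - <<'E'
from wt import *
go((.455,-.117,.02),np.radians(89))
E
```

```text
t 34.4 pos [ 0.458  -0.1179  0.0354] F [0.6 1.4 0.8] w 0.0682
total shift units [ 0.514 -0.03   0.105]
  rot units [-29.898   0.031  -0.105]
  rot units [ 0.102 -0.067 -0.019]
```

Request:
arm_command(delta_pos=[[0.35,-0.03,0.1],[0.2,0,0],[0,0,0]], rotation=[[0.1,-0.06,-0.02],[0,0,0],[0,0,0]])

```text
clock: 34.7
position: [0.4558, -0.1173, 0.0195]
tool_rot: [3.068, 1.568, -0.092]
force: [-0.5, 0.1, 0.6]
grip_width: 0.0685
```

Request:
arm_command(delta_pos=[[0,0,0],[0,0,0],[0,0,0],[0,0,0],[0,0,0],[0,0,0]], rotation=[[0,0,0],[0,0,0],[0,0,0],[0,0,0],[0,0,0],[0,0,0]], gripper=1, grip_force=50)

```text
clock: 35.3
position: [0.4561, -0.1173, 0.0207]
tool_rot: [3.059, 1.568, -0.101]
force: [-0.3, 0.2, -2.6]
grip_width: 0.0306
```

```bash
python3 - <<'E'
from wt import *
im,p=grab('wrist'); cv2.imwrite('pics/w25.png',im); wt(im,p,(.455,-.117))
go((.6117,.0928,.13),np.radians(89))
E
```

```text
pred knob [316.9 345.6] shoulder [316.8 316.3]
 blob [276, 278, 82, 87, 4837] [316.4 320.1] as knob [ 0.4649 -0.117   0.052 ] as shoulder [ 0.4534 -0.1168  0.036 ]
t 35.35 pos [ 0.4561 -0.1173  0.0207] F [-0.4 -0.  -2.3] w 0.0309
total shift units [-3.631 -7.096 -5.069]
  rot units [ 2.9992e+01 -4.0000e-03  4.8000e-02]
  rot units [-0.008 -0.031 -0.003]
```

Request:
arm_command(delta_pos=[[-0.8,0,0],[-0.9,0,0],[-0.9,0,0],[-0.9,-0.4,-0.3],[-0.6,-0.9,-0.6],[0,-1,-0.7],[0,-1,-0.7],[0,-1,-0.7],[0,-1,-0.7],[0,-1,-0.7]], rotation=[[0,0,0],[0,0,0],[0,0,0],[0,0,0],[0,0,0],[0,0,0],[0,0,0],[0,0,0],[0,0,0],[0,0,0]])

```text
clock: 36.35
position: [0.593, 0.0709, 0.149]
tool_rot: [2.106, 1.569, -1.063]
force: [-0.8, -0.1, -1.5]
grip_width: 0.0309
```

Request:
arm_command(delta_pos=[[0,-0.5,-0.4],[0,0,0],[0,0,0]], rotation=[[0,0,0],[0,0,0],[0,0,0]])

```text
clock: 36.65
position: [0.6068, 0.0916, 0.1478]
tool_rot: [-1.669, 1.57, 1.452]
force: [0.4, -1.4, -2.0]
grip_width: 0.0307
```

```bash
python3 - <<'E'
from wt import *
go((.6128,.0926,.0292),np.radians(89))
E
```

```text
t 36.65 pos [0.6068 0.0916 0.1478] F [ 0.4 -1.4 -2. ] w 0.0307
total shift units [ 3.953 -0.036 -0.2  ]
  rot units [2.9964e+01 5.0000e-03 1.0000e-03]
  rot units [-0.036 -0.     0.003]
```

Request:
arm_command(delta_pos=[[0,-0.04,-0.18],[0.7,0,0],[0.9,0,0],[0.9,0,0],[0.2,0,0],[0,0,0],[0,0,0]], rotation=[[0,0,0],[0,0,0],[0,0,0],[0,0,0],[0,0,0],[0,0,0],[0,0,0]])

```text
clock: 37.35
position: [0.6133, 0.0868, 0.067]
tool_rot: [2.704, 1.568, -0.465]
force: [-0.1, 0.2, -2.5]
grip_width: 0.0309
```

```bash
python3 - <<'E'
from wt import *
go((.6128,.0926,.0292),np.radians(89))
E
```

```text
t 37.35 pos [0.6133 0.0868 0.067 ] F [-0.1  0.2 -2.5] w 0.0309
total shift units [ 1.26  -0.194  0.024]
  rot units [ 2.9901e+01 -1.6000e-02  3.4000e-02]
  rot units [-0.099 -0.022 -0.01 ]
```

Request:
arm_command(delta_pos=[[0.3,-0.19,0.02],[0.5,0,0],[0.25,0,0],[0,0,0],[0,0,0]], rotation=[[0,0,0],[0,0,0],[0,0,0],[0,0,0],[0,0,0]])

```text
clock: 37.85
position: [0.6142, 0.0933, 0.0353]
tool_rot: [3.116, 1.565, -0.054]
force: [0.0, -0.4, -2.4]
grip_width: 0.0303
```

```bash
python3 - <<'E'
from wt import *
go((.6128,.0926,.0292),np.radians(89))
E
```

```text
t 37.85 pos [0.6142 0.0933 0.0353] F [ 0.  -0.4 -2.4] w 0.0303
total shift units [0.205 0.024 0.047]
  rot units [ 2.99e+01 -3.00e-03  8.30e-02]
  rot units [-0.1   -0.053 -0.002]
```

Request:
arm_command(delta_pos=[[0.15,0.02,0.04],[0.06,0,0],[0,0,0],[0,0,0]], rotation=[[0,-0.05,0],[0,0,0],[0,0,0],[0,0,0]])

```text
clock: 38.25
position: [0.6132, 0.0925, 0.029]
tool_rot: [3.0, 1.57, -0.169]
force: [-1.1, -0.2, -2.3]
grip_width: 0.0307
```

```bash
python3 - <<'E'
from wt import *
go((.6128,.0926,.0287),np.radians(89))
E
```

```text
t 38.25 pos [0.6132 0.0925 0.029 ] F [-1.1 -0.2 -2.3] w 0.0307
total shift units [ 0.011 -0.002  0.014]
  rot units [ 2.9899e+01 -1.0000e-03  7.0000e-03]
  rot units [-0.101 -0.005 -0.001]
```

Request:
arm_command(delta_pos=[[0.02,0,0],[0,0,0],[0,0,0],[0,0,0],[0,0,0]], rotation=[[0,0,0],[0,0,0],[0,0,0],[0,0,0],[0,0,0]], gripper=-0.6)

```text
clock: 38.75
position: [0.614, 0.0927, 0.0294]
tool_rot: [-2.983, 1.568, 0.13]
force: [0.8, 0.1, -0.7]
grip_width: 0.0685
```

Request:
arm_command(delta_pos=[[-0.5,0,0],[-0.9,0,0],[-0.9,0,0],[-0.9,0,0],[-0.9,0,0],[-0.9,0,0],[-0.9,0,0],[-0.9,0,0],[0,0,0],[0,0,0]], rotation=[[0,0,0],[0,0,0],[0,0,0],[0,0,0],[0,0,0],[0,0,0],[0,0,0],[0,0,0],[0,0,0],[0,0,0]])

```text
clock: 39.75
position: [0.6127, 0.0922, 0.2518]
tool_rot: [-2.882, 1.563, 0.231]
force: [0.3, -0.5, -0.1]
grip_width: 0.0684
```

```bash
python3 - <<'E'
from wt import *
im,p=grab('wrist'); cv2.imwrite('pics/w26.png',im); wt(im,p,(.6117,.0928),.06)
g=cv2.GaussianBlur(im,(3,3),0).astype(int)
m=(g[...,1]>110)&(g[...,1]-g[...,2]>9); u=proj(p,[[.64,.13,.008]])[0]; r=blob(m,u); q=cv2.approxPolyDP(cv2.convexHull(r[0]),8,True)[:,0]; P=cast(p,q,.008); print(q.tolist(),P.round(4).tolist(),P.mean(0).round(4))
go((.613,.09,.25),np.radians(89))
E
```

```text
pred knob [316.3 181. ] shoulder [316.4 177. ]
 blob [301, 161, 32, 30, 532] [316.1 177.2] as knob [0.6152 0.0929 0.06  ] as shoulder [0.6114 0.093  0.044 ]
[[384, 117], [380, 216], [111, 220], [91, 126]] [[0.6636, 0.0228, 0.008], [0.5571, 0.0241, 0.008], [0.5607, 0.3228, 0.008], [0.6634, 0.3226, 0.008]] [0.6112 0.1731 0.008 ]
t 39.8 pos [0.6129 0.0922 0.2519] F [ 1.  -0.   0.5] w 0.0683
total shift units [ 0.064  0.074 -0.005]
  rot units [29.894  0.03   0.116]
  rot units [-0.106 -0.074  0.019]
```

Request:
arm_command(delta_pos=[[0,1,0.8],[0,1,0.8],[0,1,0.8],[0,1,0.6],[0,1,0.6],[0,1,0.4],[0,1,0.3],[0,1,0.3],[0,1,0.2],[0,1,0.2]], rotation=[[0,0,0],[0,0,0],[0,0,0],[0,0,0],[0,0,0],[0,0,0],[0,0,0],[0,0,0],[0,0,0],[0,0,0]])

```text
clock: 40.8
position: [0.4448, -0.2094, 0.2448]
tool_rot: [-1.058, 1.566, 2.062]
force: [1.2, 0.3, 0.3]
grip_width: 0.0684
```

Request:
arm_command(delta_pos=[[0,1,0.2],[0,1,0.2],[0,1,0.2],[0,1,0.2],[0,1,0.2],[0,1,0.2],[0,0,0],[0,0,0]], rotation=[[0,0,0],[0,0,0],[0,0,0],[0,0,0],[0,0,0],[0,0,0],[0,0,0],[0,0,0]])

```text
clock: 41.6
position: [0.3974, -0.398, 0.2392]
tool_rot: [-0.598, 1.558, 2.517]
force: [0.9, 1.3, -0.8]
grip_width: 0.0685
```

```bash
python3 - <<'E'
from h import *
go((.3,-.5,.25))
t,p=grab('top'); s,_=grab('side'); cv2.imwrite('pics/t_f.png',t); cv2.imwrite('pics/s_f.png',s)
a=cv2.resize(t[110:290,140:500],(800,400),interpolation=cv2.INTER_CUBIC)
b=cv2.resize(s[120:370,130:480],(280,200),interpolation=cv2.INTER_CUBIC)
o=np.zeros((600,800,3),np.uint8); o[:400]=a; o[400:,:280]=b; w=cv2.imread('pics/w26.png'); o[400:,300:620]=cv2.resize(w,(320,200)); cv2.imwrite('pics/v_f.png',o)
E
```

```text
t 41.6 pos [ 0.3974 -0.398   0.2392] F [ 0.9  1.3 -0.8] w 0.0685
total shift units [-0.351  3.481  3.159]
```

View pics/v_f.png

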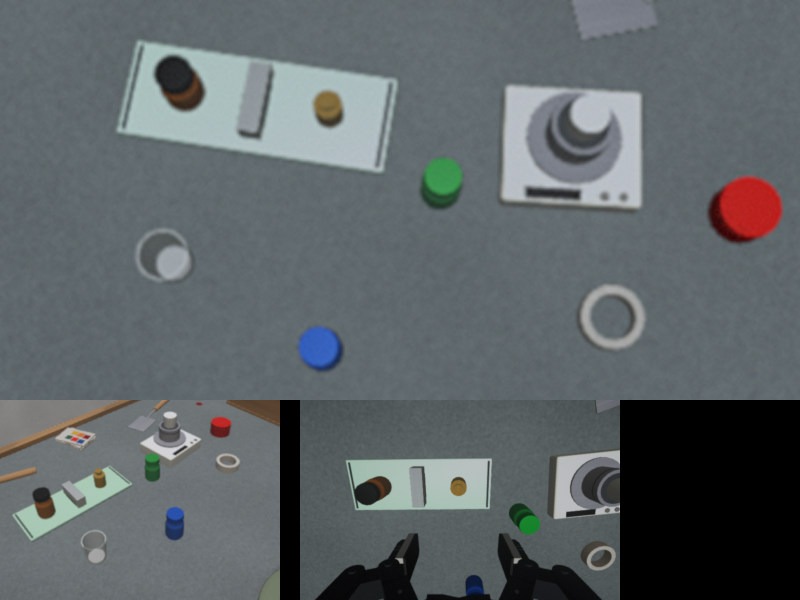

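```bash
python3 - <<'E'
from h import *
t=cv2.imread('pics/t_f.png'); p=optics.camera_params('top'); V=t.max(2).astype(int); S=V-t.min(2)
C=np.array([.6132,.1737]); ax=np.array([.016,1])
def rep(n,uv,z): print(n,np.round(uv,1),cast(p,uv,z)[0].round(4))
for n,z,xy in [('jar',.08,C+.081*ax),('wt',.044,C-.081*ax),('bar',.038,C),('pot',.123,(.6135,-.1745)),('tin',.087,(.6135,-.1745))]: print(n,'expected px',proj(p,[[*xy,z]])[0].round(1),xy)
r=blob(V<62,(218,144)); rep('jar',r[1][0],.08)
hs=cv2.cvtColor(t,cv2.COLOR_BGR2HSV); r=blob((hs[...,1]>90)&(V>95),(287,156)); 
if r: rep('wt sh',r[1][0],.044)
m=V>165; r=blob(m,(405,162)); 
if r: rep('pot',r[1][0],.123)
for n,xy,z in [('pot',None,0)]: pass
t0=cv2.imread('pics/top0.png').astype(int)
d=abs(t.astype(int)-t0).max(2)
for n,(x,y) in dict(cup=(213,225),tape=(415,252),red=(476,204),green=(339,191),blue=(284,267)).items(): print(n,'maxdiff',d[y-15:y+15,x-15:x+15].max())
E
```

```text
jar expected px [216.9 142.6] [0.614496 0.2547  ]
wt expected px [286.6 157.6] [0.611904 0.0927  ]
bar expected px [253.7 153.5] [0.6132 0.1737]
pot expected px [404.4 161.6] (0.6135, -0.1745)
tin expected px [401.3 166.4] (0.6135, -0.1745)
jar [218.2 143.8] [0.612  0.2512 0.08  ]
wt sh [287. 157.] [0.6135 0.0919 0.044 ]
pot [394.2 175.3] [ 0.5794 -0.1553  0.123 ]
cup maxdiff 7
tape maxdiff 6
red maxdiff 17
green maxdiff 6
blue maxdiff 5
```

```bash
python3 -c "
from workcell import bot
print(bot.job_done())"
```

```text
the job is handed in; nothing more can be done
None
```

The setup is done and handed in at about 41.7 s, in the order asked. The tin stands on the balance pan with the pot on top. The bar lies across the middle of the plate, with the jar to its left and the weight to its right. Everything is released and the arm stands clear.

**Pan and tin:** The tin is about 2 mm from the pan centre, and the pot is on it within about 1 px of where it should be.

**Plate:** The bar is within about 2 mm of the plate centre. Its angle was last checked just after release, and it looked parallel to the short edges. The weight is within about 2 mm of its midway point.

**Left alone:** The cup, tape, and blue and green jars look the same before and after. The red tin showed a slightly larger pixel change (17 against 5–7) that I did not look into further. The arm never went to it.

**Checks that disagreed or failed:**
- **Jar position:** The wrist camera puts it at (0.617, 0.255) and the top camera at (0.612, 0.251). The target is (0.614, 0.255), so it may be 2–4 mm off; the cap's dark side and shadow may bias both readings.
- **Pot mask:** In the final top view it picked up the white balance housing instead of the pot, so I judged the pot by eye there.
- **Jar grip:** I gripped the jar twice, because the first grip was about 8 mm off centre.

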